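Top up the heat-sink tray

TASK

First slide the clear cover by its orange tab all the way left (the robot's left) to the red end stops and leave it there. Then set one spare heat-sink block into each of the two empty pockets of the sloping tray, fins outward and gently, so that it sits flat on the pocket floor. Do not disturb the blocks already in the tray, or the tin, volume pot and jack socket.

Things in the scene. Friction and masses are not known exactly. Their poses are not given: they have to be found in the camera images.
- pocket0 (a point): pocket 1 of 4 from the robot's right: the seated place of a block's centre, 21 mm above the middle of the pocket's blue floor, square to the slope. x down the slope (away from the robot), y left along the row, z square to the floor. Opening 82 (x) by 39 mm (y), 8 mm deep: 2.5 to 3 mm play a side. Pitch 62 mm, solid flat white ridges between
- pocket1 (a point): pocket 2 of 4 from the robot's right: the seated place of a block's centre, 21 mm above the middle of the pocket's blue floor, square to the slope. x down the slope (away from the robot), y left along the row, z square to the floor. Opening 82 (x) by 39 mm (y), 8 mm deep: 2.5 to 3 mm play a side. Pitch 62 mm, solid flat white ridges between
- pocket2 (a point): pocket 3 of 4 from the robot's right: the seated place of a block's centre, 21 mm above the middle of the pocket's blue floor, square to the slope. x down the slope (away from the robot), y left along the row, z square to the floor. Opening 82 (x) by 39 mm (y), 8 mm deep: 2.5 to 3 mm play a side. Pitch 62 mm, solid flat white ridges between
- pocket3 (a point): pocket 4 of 4 from the robot's right: the seated place of a block's centre, 21 mm above the middle of the pocket's blue floor, square to the slope. x down the slope (away from the robot), y left along the row, z square to the floor. Opening 82 (x) by 39 mm (y), 8 mm deep: 2.5 to 3 mm play a side. Pitch 62 mm, solid flat white ridges between
- loaded0_mid (a point): a heat-sink block, dark finned aluminium with a blue insulator pad under it, 76 mm (x) by 34 mm (y) by 42 mm high (z), about 0.18 kg, vertical fins running along x; point at its centre, half-way up, 21 mm above its underside. Grasp across the 34 mm width (y). Already sits in one of the pockets
- loaded1_mid (a point): another heat-sink block, dark finned aluminium with a blue insulator pad under it, 76 mm (x) by 34 mm (y) by 42 mm high (z), about 0.18 kg, vertical fins running along x; point at its centre, half-way up, 21 mm above its underside. Grasp across the 34 mm width (y). Already sits in one of the pockets
- spare0_mid (a point): a spare heat-sink block, dark finned aluminium with a blue insulator pad under it, 76 mm (x) by 34 mm (y) by 42 mm high (z), about 0.18 kg, vertical fins running along x; point at its centre, half-way up, 21 mm above its underside. Grasp across the 34 mm width (y). Stands flat, fins up, on the desktop, to the right of the tray
- spare1_mid (a point): another spare heat-sink block, dark finned aluminium with a blue insulator pad under it, 76 mm (x) by 34 mm (y) by 42 mm high (z), about 0.18 kg, vertical fins running along x; point at its centre, half-way up, 21 mm above its underside. Grasp across the 34 mm width (y). Stands flat, fins up, on the desktop, to the right of the tray
- cover (a joint): travel of the clear acrylic cover along its rail, m: 0 over the two right-hand pockets, grows to the left (the pockets' y), 0.285 at the red end stops, clear of the tray. About 1.5 N of friction; stays where it is left. The cover is a clear bridge 116 by 116 mm, its top 54 mm above the pocket floors
- tab (a point): orange grip tab on the clear cover near its lower edge (the far one from the robot): 24 mm (x, down the slope) by 14 mm (y, along the rail) by 40 mm high (z, square to the slope); point at its middle, 20 mm above the cover's top. Moves with the cover; axes parallel to the pockets'
- stand: white tray stand, fixed; its bed of pockets slopes 30 degrees, lower away from the robot. Origin on the desktop straight below the middle of the row (pocket floors' middle 55 mm up); x away from the robot, y left along the row, z up. The lamp bar above leaves the pockets open only to a tool leaning square to the slope, its body away from the robot
- lamp (a point): fixed dark LED lamp bar over the pockets: 12 mm wide (x), 290 mm long (y), 12 mm high; point at its middle, 200 mm above the desktop; axes as the stand's. Arms at y = +/-140 mm carry it at that height from posts 80 mm nearer the robot
- tin: black grommet tin, 87 mm across, 51 mm high, origin at its underside; bystander
- pot: steel volume pot, 40 mm across, 56 mm high with its shaft up, origin at its underside; bystander
- jack: brass jack socket, 50 by 30 by 26 mm, origin at the underside of its 34 mm body; bystander

How it is judged:
On the way:
1. the cover is slid fully left, within 12 mm of the end stops, before any pocket has been filled (value of joint cover above 0.273 m and distance between each of spare0_mid, spare1_mid and pocket0 above 0.03 m and distance between each of spare0_mid, spare1_mid and pocket1 above 0.03 m and distance between each of spare0_mid, spare1_mid and pocket2 above 0.03 m and distance between each of spare0_mid, spare1_mid and pocket3 above 0.03 m), for 0.2 s.
At the end, for the whole second after the job is handed in: the cover is within 12 mm of its left stops; each of the four pockets holds a block, its centre within 6.8 mm of the seated place and square to the floor within 0.1 rad; the spares are at rest (value of joint cover above 0.273 m and ((distance between loaded0_mid and pocket0 below 0.0068 m and angle between the z axis of loaded0_mid and the z axis of pocket0, either way round below 0.1 rad) or (distance between loaded1_mid and pocket0 below 0.0068 m and angle between the z axis of loaded1_mid and the z axis of pocket0, either way round below 0.1 rad) or (distance between spare0_mid and pocket0 below 0.0068 m and angle between the z axis of spare0_mid and the z axis of pocket0, either way round below 0.1 rad) or (distance between spare1_mid and pocket0 below 0.0068 m and angle between the z axis of spare1_mid and the z axis of pocket0, either way round below 0.1 rad)) and ((distance between loaded0_mid and pocket1 below 0.0068 m and angle between the z axis of loaded0_mid and the z axis of pocket1, either way round below 0.1 rad) or (distance between loaded1_mid and pocket1 below 0.0068 m and angle between the z axis of loaded1_mid and the z axis of pocket1, either way round below 0.1 rad) or (distance between spare0_mid and pocket1 below 0.0068 m and angle between the z axis of spare0_mid and the z axis of pocket1, either way round below 0.1 rad) or (distance between spare1_mid and pocket1 below 0.0068 m and angle between the z axis of spare1_mid and the z axis of pocket1, either way round below 0.1 rad)) and ((distance between loaded0_mid and pocket2 below 0.0068 m and angle between the z axis of loaded0_mid and the z axis of pocket2, either way round below 0.1 rad) or (distance between loaded1_mid and pocket2 below 0.0068 m and angle between the z axis of loaded1_mid and the z axis of pocket2, either way round below 0.1 rad) or (distance between spare0_mid and pocket2 below 0.0068 m and angle between the z axis of spare0_mid and the z axis of pocket2, either way round below 0.1 rad) or (distance between spare1_mid and pocket2 below 0.0068 m and angle between the z axis of spare1_mid and the z axis of pocket2, either way round below 0.1 rad)) and ((distance between loaded0_mid and pocket3 below 0.0068 m and angle between the z axis of loaded0_mid and the z axis of pocket3, either way round below 0.1 rad) or (distance between loaded1_mid and pocket3 below 0.0068 m and angle between the z axis of loaded1_mid and the z axis of pocket3, either way round below 0.1 rad) or (distance between spare0_mid and pocket3 below 0.0068 m and angle between the z axis of spare0_mid and the z axis of pocket3, either way round below 0.1 rad) or (distance between spare1_mid and pocket3 below 0.0068 m and angle between the z axis of spare1_mid and the z axis of pocket3, either way round below 0.1 rad)) and linear speed of each of spare0, spare1 below 0.02 m/s and angle between the z axis of each of spare0_mid, spare1_mid and the z axis of pocket0, either way round below 0.1 rad); the robot touches nothing.
It fails at once if a block that was already in the tray is shifted by more than 8 mm (distance of any of loaded0_mid, loaded1_mid from where it was at the start of the episode above 0.008 m).
It fails at once if a bystander (tin, volume pot, jack socket) is shifted by more than 15 mm (distance of any of tin, pot, jack from where it was at the start of the episode above 0.015 m).
It fails at once if a spare is pressed or dropped on the tray or cover with more than 120 N (contact force between any of spare0, spare1 and stand above 120 N).
It fails at once if a spare is tipped upside down or on its side (more than 1.2 rad from upright) (angle between any of spare0_mid, spare1_mid's own z axis and vertical above 1.2 rad).
It also fails if it takes over 72 s, if anything falls off the work surface, if the arm or the gripper's body presses on something with over 40 N, if the wrist force passes 120 N, or if a joint passes its speed limit or range.

ROBOT

A 6-joint arm with a two-finger parallel gripper is mounted at the origin on the work surface. World frame = base frame: x ahead of the robot, y to its left, z up, the work surface at z = 0. Lengths are in m, angles in rad, forces in N, time in s.
With the tool pointing down it reaches from about 0.35 to 0.775 m from the base axis. Payload 7.3 kg.
Tool frame: the origin (TCP) lies at the very end of the fingers, on their centre line; the grasp point (between the pads) lies 19 mm behind it; z points along the fingers, y is the direction in which the jaws open and shut (so a half turn about z gives the same grasp; the last joint's range is limited). The gripper opens to 92 mm and grips with 3 to 60 N. Pads are 19 mm wide; open, the fingers measure 130 mm over their backs; the gripper's body (75 mm by 190 mm) begins 47 mm behind the grasp point.
Start: joints at [1.137, 0.342, 1.524, -0, 1.275, -0.146], TCP at [0.149, 0.503, 0.227] pointing down, gripper open.
Joint ranges: [-2.53, 2.53], [-0.77, 2.02], [0.04, 2.7], [-1, 4.14], [0.28, 2.66], [-3.11, 3.11]. Speed limits (rad/s): [2.57, 2.57, 3.14, 3.14, 3.14, 3.14].

INTERFACE

Orientations are given as [roll, pitch, yaw] about the fixed x, y, z axes, in that order (R = Rz(yaw) Ry(pitch) Rx(roll)).
In Python, from cell import monitor, eyes, order gives the robot as it stands. The module is installed in compiled form; this text tells all that it offers.
- The arm moves only by the tool carry_out, never from a script. Its argument "targets" is a list of rows, each a list of 2 entries, a list of its own where there are three numbers: the shift along the tool's x, y, z in m, then the turn about the tool's z in rad. In form: [[[dx, dy, dz], twist], ...]. A call has 1 to 10 rows; each row shifts and turns the pose as measured when the row begins, along the tool's axes as they then stand; what a row does not reach is not made up. A row lasts 1/8 s, in which the tool goes at most 62.5 mm and 10.7 degrees, less where a joint would pass 70% of its speed; a pose out of reach is approached as far as the arm can. A call is refused whole if a number of a shift passes 0.0625 or a number of a turn 0.188, either way. A call with a gripper value outside its range is refused whole. "fingers" is the closure, from 0 (fully open) to 1 (shut), set as the call begins (left out, the last holds). The fingers move at their own pace and stop on an object; "grip_force" is the grip in N (left out, the last holds). Time passes only in rows, so rows that do not move let the fingers close. It gives the time, the measured TCP pose, the force and the opening at its end, in the units of the state.
- monitor.observe(): the state, without advancing time (a new reading comes with each control period).
- eyes.read_camera(name): name is "scene" or "top" or "wrist"; returns the picture (400x640x3 uint8, red, green, blue); there is no depth.
- eyes.camera_info(name): a dict with "K" (3x3 intrinsics, pixels), "rvec" (rotation vector, rad) and "tvec" (3), from world to camera coordinates, as OpenCV has them. Camera axes: x right, y down, z forward; pixel columns grow to the right and rows downward; lengths in m; the calibration is good to about 2 mm. A picture is of the moment at which its call begins: read the wrist's pose just before it. camera_info takes no time and is no camera call; for the wrist camera it gives the pose at the moment of the call.
- order.hand_in(): hands the job in, once; it reports no verdict.
The state is a dict: "time": time; "qpos": joint angles; "qvel": joint speeds; "joint_efforts": joint torques, N m; "tool_pos": TCP position; "tool_rot": TCP orientation; "contact_force": force on the tool from outside, world axes, zero at the start; "torque": the same for the moment, N m; "opening": finger opening in m.
Only numpy, scipy, OpenCV 4.12 (cv2) and the standard library are available. Lean on these libraries where they do the work, as an engineer would, in place of code of your own. Each camera call takes 0.05 s, during which the arm holds its last target.

## Working session

There is one attempt and no reset: what is moved stays moved. The work goes in short steps, Python scripts to look and compute and a tool call to move; the robot and the scene stay as the last step left them, time stands still between calls to the robot, and variables do not carry over. Pictures are saved under pics/ and viewed, and the job is handed in when it is done.

Besides the shell and the picture viewer there is one more tool, called after ">>>" as name(argument=value, ...), one argument or row to a line, values as JSON. carry_out: Moves the arm, as the interface text tells. Its arguments: {"type":"object","properties":{"targets":{"type":"array","items":{"type":"array"}},"fingers":{"type":"number"},"grip_force":{"type":"number"}},"required":["targets"]}

```bash
mkdir -p pics
python3 - <<'E'
from cell import monitor, eyes, order
import cv2
s=monitor.observe(); print(s)
for n in("scene","top"):
    cv2.imwrite(f"pics/{n}0.png",eyes.read_camera(n)[:,:,::-1]); print(n,eyes.camera_info(n))
print(eyes.camera_info("wrist"))
E
```

```text
{'time': 0.0, 'qpos': array([ 1.13699617e+00,  3.42708110e-01,  1.52501515e+00, -2.18981073e-05,
        1.27537703e+00, -1.45984100e-01]), 'qvel': array([ 0.00192124,  0.00105519,  0.00055858, -0.00018064, -0.00028899,
       -0.00052797]), 'joint_efforts': array([-1.50034080e-03, -4.31252396e+01, -2.44221425e+01,  7.14628561e-02,
        5.61212772e-02, -1.30061912e-04]), 'tool_pos': array([0.14883266, 0.50304379, 0.22605319]), 'tool_rot': array([-3.14009801e+00, -1.98592489e-04,  2.85378284e+00]), 'contact_force': array([-0.35200249,  0.1436602 , -1.12804381]), 'torque': array([ 0.00899614, -0.01687447, -0.04766814]), 'opening': 0.09160589945209419}
scene {'K': array([[381.14839827,   0.        , 322.66352049],
       [  0.        , 381.14839827, 198.53268441],
       [  0.        ,   0.        ,   1.        ]]), 'rvec': array([ 2.46674752,  0.75728032, -0.24243349]), 'tvec': array([-0.47866032, -0.24206794,  1.24424115])}
top {'K': array([[414.54979693,   0.        , 319.9317457 ],
       [  0.        , 414.54979693, 193.64920554],
       [  0.        ,   0.        ,   1.        ]]), 'rvec': array([ 2.12139784, -2.10248569,  0.21726279]), 'tvec': array([-0.05913535,  0.61346466,  0.99318533])}
{'K': array([[305.02731698,   0.        , 320.82294907],
       [  0.        , 305.02731698, 199.46615039],
       [  0.        ,   0.        ,   1.        ]]), 'rvec': array([-2.31069656, -1.72915007, -0.26277747]), 'tvec': array([-0.52466283, -0.03761367,  0.39256974])}
```

View pics/scene0.png

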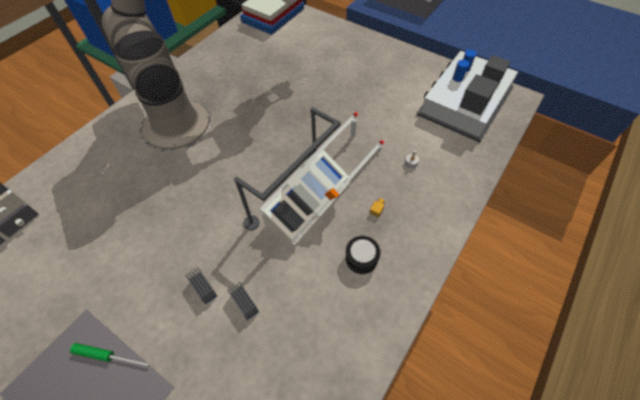

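View pics/top0.png

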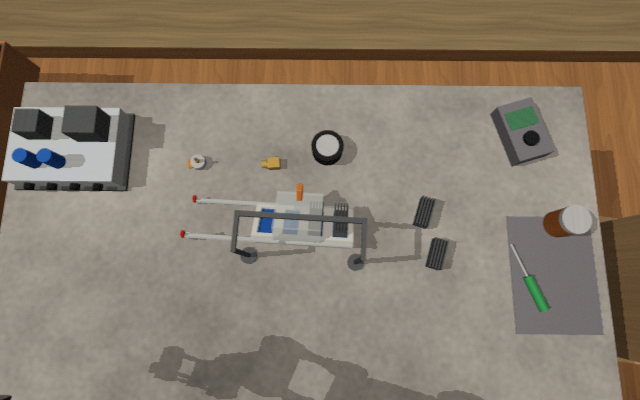

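Run:
```python
import cv2,numpy as np
t=cv2.imread("pics/top0.png"); s=cv2.imread("pics/scene0.png")
cv2.imwrite("pics/t1.png",cv2.resize(t[170:280,170:460],None,fx=2.75,fy=2.75,interpolation=cv2.INTER_CUBIC))
cv2.imwrite("pics/s1.png",cv2.resize(s[100:330,180:400],None,fx=2.6,fy=2.6,interpolation=cv2.INTER_CUBIC))
```

```text
(no output)
```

View pics/t1.png

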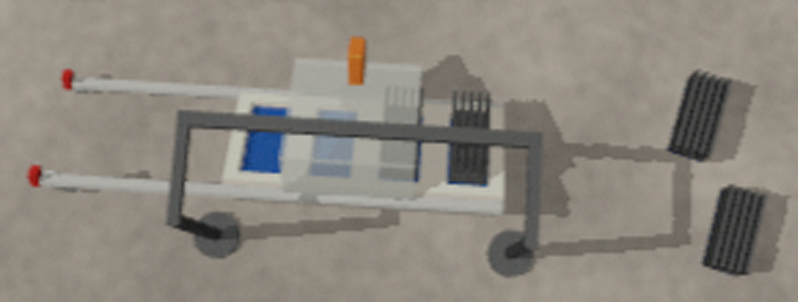

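View pics/s1.png

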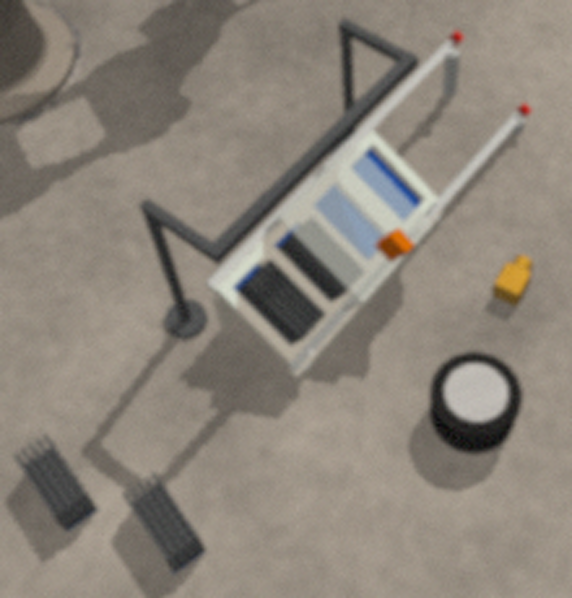

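```bash
cat > h.py <<'E'
import numpy as np,cv2
from scipy.optimize import least_squares
from scipy.spatial.transform import Rotation as R
def proj(info,P):
    P=np.asarray(P,float).reshape(-1,3)
    return cv2.projectPoints(P,info["rvec"],info["tvec"],info["K"],None)[0][:,0]
def ray(info,uv,z):
    Rm=cv2.Rodrigues(info["rvec"])[0]; c=-Rm.T@info["tvec"]
    d=Rm.T@np.linalg.solve(info["K"],np.r_[uv,1.]); return c+d*(z-c[2])/d[2]
c30,s30=np.cos(np.pi/6),np.sin(np.pi/6)
SL=np.array([[c30,0,s30],[0,1,0],[-s30,0,c30]])
def st2w(p,P): # p x,y,yaw
    c,s=np.cos(p[2]),np.sin(p[2]); P=np.asarray(P,float).reshape(-1,3)
    return np.c_[p[0]+c*P[:,0]-s*P[:,1],p[1]+s*P[:,0]+c*P[:,1],P[:,2]]
def slope(P): return np.asarray(P,float).reshape(-1,3)@SL.T+[0,0,.055]
def pk(k,z=0,hx=.041,hy=.0195):
    y=-.093+.062*k
    return slope([[a*hx,y+b*hy,z] for a,b in((-1,-1),(1,-1),(1,1),(-1,1))])
E
cat > fit.py <<'E'
from h import *
from cell import eyes
T=eyes.camera_info("top");S=eyes.camera_info("scene")
t=lambda u,v:np.array([u/2.75+170-.3,v/2.75+170-.3])
s=lambda u,v:np.array([u/2.6+180-.3,v/2.6+100-.3])
def model(q):
    p=q[:3];L=q[3]
    a=[(T,st2w(p,[[L-.08,.14,0]]),t(218,235)),(T,st2w(p,[[L-.08,-.14,0]]),t(512,253)),
    (T,st2w(p,[[L+.006,.146,.206]]),t(180,112)),(T,st2w(p,[[L+.006,-.146,.206]]),t(541,135)),
    (S,st2w(p,[[L-.08,-.14,0]]),s(185,320))]
    w=st2w(p,pk(3,0))
    for i,uv in((0,(282,174)),(1,(287,107)),(2,(247,107)),(3,(241,171))): a.append((T,w[i],t(*uv)))
    w=st2w(p,pk(3,.008))
    for i,uv in((0,(357,165)),(1,(405,218)),(2,(422,205)),(3,(375,148))): a.append((S,w[i],s(*uv)))
    return a
f=lambda q:np.concatenate([proj(i,P)[0]-uv for i,P,uv in model(q)])
r=least_squares(f,[.5,0,0,0],loss='soft_l1')
print(r.x); print(f(r.x).reshape(-1,2).round(1))
for n,uvs in(("a",[(688,71),(731,80),(707,160),(670,150)]),("b",[(724,187),(765,194),(741,274),(703,266)])):
    P=np.array([ray(T,t(*u),.042) for u in uvs]);print(n,P.round(3).tolist(),P.mean(0))
for uv in((69,78),(35,176)): print("red",ray(T,t(*uv),.06))
for n,uv in(("tin",(327,147)),("pot",(198,162)),("jack",(271,163))): print(n,ray(T,uv,.03))
ims={n:cv2.imread(f"pics/{n}0.png") for n in("top","scene")}
for n,I in(("top",T),("scene",S)):
    im=cv2.resize(ims[n],None,fx=4,fy=4)
    for k in range(4):
        for z,c in((0,(0,255,0)),(.008,(0,0,255)),):
            cv2.polylines(im,[(proj(I,st2w(r.x,pk(k,z)))*4+2).astype(int)],True,c,1)
    L=r.x[3]
    cv2.polylines(im,[(proj(I,st2w(r.x,[[L-.006,-.145,.2],[L+.006,-.145,.2],[L+.006,.145,.2],[L-.006,.145,.2]]))*4+2).astype(int)],True,(255,0,255),1)
    o=(700,720) if n=="top" else (900,420)
    cv2.imwrite(f"pics/{n}_ov.png",im[o[1]:o[1]+500,o[0]:o[0]+790])
E
python3 fit.py
```

```text
[ 0.54056557 -0.01183004 -0.05216418 -0.0087036 ]
[[-0.5  0.5]
 [-0.8  0.6]
 [-1.7 -0.2]
 [ 1.  -0.4]
 [ 0.4  0.5]
 [-0.1  0.9]
 [ 2.2 -0.2]
 [ 1.8 -1.1]
 [-0.9  1. ]
 [-1.9  1.7]
 [ 0.4  2.7]
 [ 2.1 -1.4]
 [-0.1 -0.6]]
a [[0.616, -0.313, 0.042], [0.608, -0.354, 0.042], [0.531, -0.328, 0.042], [0.541, -0.294, 0.042]] [ 0.57383351 -0.32210049  0.042     ]
b [[0.506, -0.342, 0.042], [0.5, -0.38, 0.042], [0.427, -0.354, 0.042], [0.434, -0.32, 0.042]] [ 0.46711606 -0.34902286  0.042     ]
red [0.60035909 0.26568808 0.06      ]
red [0.50903923 0.29023482 0.06      ]
tin [ 0.74962529 -0.07145035  0.03      ]
pot [0.70459268 0.27338035 0.03      ]
jack [0.70354611 0.07800517 0.03      ]
```

View pics/top_ov.png

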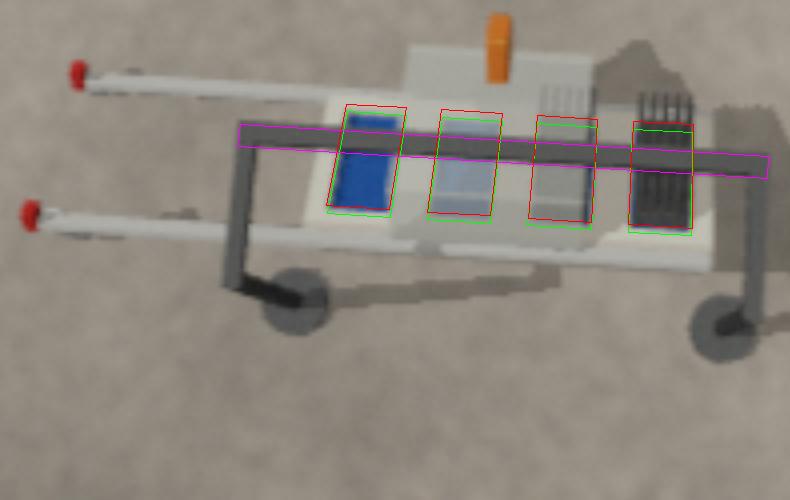

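View pics/scene_ov.png

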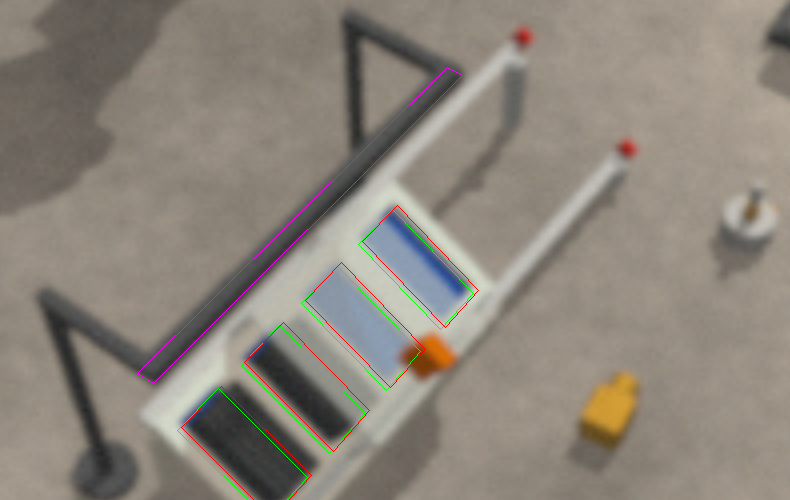

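```bash
cat > tab.py <<'E'
from h import *
from cell import eyes
p=[.5406,-.0118,-.0522]
T=eyes.camera_info("top");S=eyes.camera_info("scene")
obs=[]
for n,I in(("top",T),("scene",S)):
    h=cv2.cvtColor(cv2.imread(f"pics/{n}0.png"),cv2.COLOR_BGR2HSV)
    m=((h[...,0]<16)&(h[...,1]>170)&(h[...,2]>110)).astype(np.uint8)
    nn,l,st,ce=cv2.connectedComponentsWithStats(m)
    e=proj(I,st2w(p,slope([[.046,-.03,.074]])))[0]
    k=[i for i in range(1,nn) if st[i][4]>10 and np.hypot(*(ce[i]-e))<30]
    k=max(k,key=lambda i:st[i][4]); print(n,st[k],ce[k]); obs.append((I,ce[k],st[k]))
def box(x,y): return st2w(p,slope([[x+a*.012,y+b*.007,.074+c*.02] for a in(-1,1) for b in(-1,1) for c in(-1,1)]))
def f(q):
    r=[]
    for I,ce,st in obs:
        u=proj(I,box(*q)); lo=u.min(0);hi=u.max(0)
        r+=list(lo-st[:2]+.0)+list(hi-st[:2]-st[2:4])
    return np.array(r)
r=least_squares(f,[.046,-.03]);print(r.x,f(r.x).round(1)); print("cover",r.x[1]+.062,"tabworld",st2w(p,slope([[*r.x,.074]])))
E
python3 tab.py
```

```text
top [297 184   5  17  74] [299.12162162 191.95945946]
scene [327 189  11  10  72] [331.90277778 193.61111111]
[0.0370616  0.01298118] [-1.3 -1.4  0.3  0.  -3.5 -1.9  1.8  2.2]
cover 0.0749811799806866 tabworld [[ 0.61027948 -0.00244169  0.10055508]]
```

>>> carry_out(
  targets=[
    [[-0.05,0,-0.02],-0.12],
    [[-0.05,0,0],-0.115],
    [[-0.06,-0.015,0],0],
    [[-0.06,-0.015,0],0],
    [[-0.06,-0.015,0],0],
    [[0,0,0],0],
  ],
)

```text
time: 0.85
tool_pos: [0.4295, 0.4256, 0.2434]
tool_rot: [-3.137, -0.004, 3.1]
contact_force: [-0.0, 0.3, -0.8]
opening: 0.0916
```

>>> carry_out(
  targets=[
    [[-0.06,-0.06,0.01],0],
    [[-0.06,-0.06,0.01],0],
    [[-0.06,-0.06,0.01],0],
    [[0,-0.06,0.01],0],
    [[0,-0.06,0],0],
    [[0,0,0],0],
  ],
)

```text
time: 1.6
tool_pos: [0.5484, 0.1662, 0.208]
tool_rot: [-3.137, -0.011, 3.106]
contact_force: [0.0, 0.0, 0.3]
opening: 0.0919
```

```bash
cat > w.py <<'E'
import sys
from h import *
from cell import monitor,eyes
n=sys.argv[1]
s=monitor.observe(); I=eyes.camera_info("wrist"); im=eyes.read_camera("wrist")
cv2.imwrite(f"pics/{n}.png",im[:,:,::-1]); np.savez(f"pics/{n}.npz",**{k:I[k] for k in("K","rvec","tvec")})
print(s["tool_pos"].round(4),s["tool_rot"].round(4),s["qpos"].round(4).tolist(),s["time"])
Rm=cv2.Rodrigues(I["rvec"])[0]; Rt=R.from_euler("xyz",s["tool_rot"]).as_matrix()
print("cam in tool",(Rt.T@(-Rm.T@I["tvec"]-s["tool_pos"])).round(4),(Rt.T@Rm.T).round(3).tolist())
E
python3 w.py w1
```

```text
[0.5484 0.1662 0.208 ] [-3.1372 -0.0108  3.1056] [0.1618, 0.4516, 1.4069, -0.0022, 1.2946, -1.3725] 1.6
cam in tool [ 0.0822  0.0004 -0.159 ] [[0.002, -0.954, -0.299], [1.0, 0.002, 0.001], [-0.0, -0.299, 0.954]]
```

View pics/w1.png

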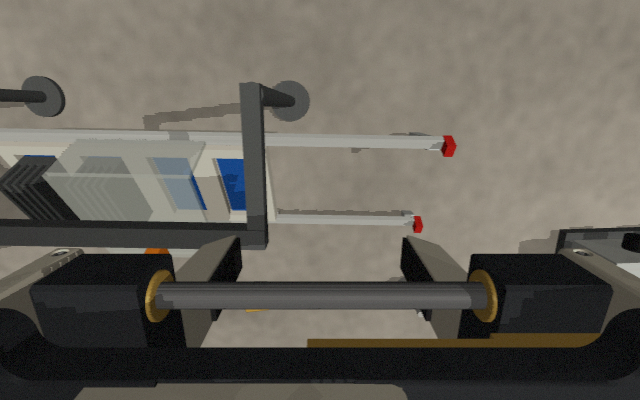

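>>> carry_out(
  targets=[
    [[-0.02,0,-0.03],0],
    [[-0.06,0,0],0],
    [[-0.04,-0.03,0],0],
    [[0,-0.05,0.01],0],
    [[0,-0.06,0.03],0],
    [[0,-0.03,0.02],0],
    [[0,0,0],0],
  ],
)

```text
time: 2.52
tool_pos: [0.6654, 0.0108, 0.1757]
tool_rot: [3.139, -0.011, 3.126]
contact_force: [0.3, -0.1, 0.8]
opening: 0.0918
```

```bash
python3 w.py w2
```

```text
[0.6654 0.0108 0.1757] [ 3.1392 -0.0115  3.1261] [-0.0995, 0.649, 1.1536, 0.0015, 1.3507, -1.6551] 2.525
cam in tool [ 0.0822  0.0004 -0.159 ] [[0.002, -0.954, -0.299], [1.0, 0.001, 0.001], [-0.0, -0.299, 0.954]]
```

View pics/w2.png

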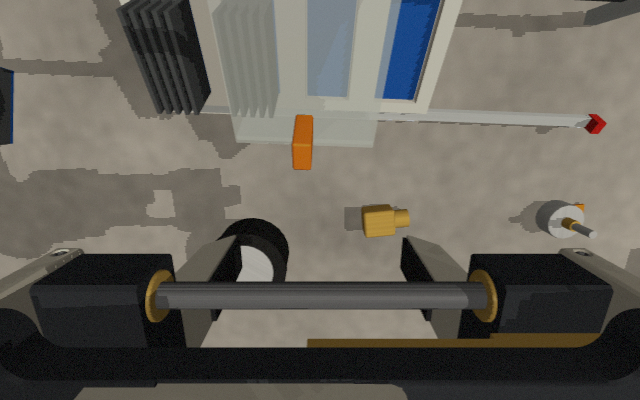

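```bash
cat > tab2.py <<'E'
from h import *
import sys
p=[.5406,-.0118,-.0522]
n=sys.argv[1]; I=dict(np.load(f"pics/{n}.npz"))
im=cv2.imread(f"pics/{n}.png");h=cv2.cvtColor(im,cv2.COLOR_BGR2HSV)
m=((h[...,0]<13)&(h[...,1]>170)&(h[...,2]>110)).astype(np.uint8)
nn,l,st,ce=cv2.connectedComponentsWithStats(m)
k=max(range(1,nn),key=lambda i:st[i][4] if ce[i][1]<260 else 0); print(st[k])
hull=cv2.convexHull(np.argwhere(l==k)[:,::-1].astype(np.int32))[:,0]
def box(x,y): return st2w(p,slope([[x+a*.012,y+b*.007,.074+c*.02] for a in(-1,1) for b in(-1,1) for c in(-1,1)]))
def f(q):
    u=proj(I,box(*q)); return np.r_[u.min(0)-st[k][:2],u.max(0)-st[k][:2]-st[k][2:4]]
r=least_squares(f,[.04,.01]);print(r.x,f(r.x).round(1),"cover",r.x[1]+.062,"tab",st2w(p,slope([[*r.x,.074]])))
for kk in range(4):
    for z,c in((0,(0,255,0)),(.008,(0,0,255))): cv2.polylines(im,[proj(I,st2w(p,pk(kk,z))).astype(int)],True,c,1)
cv2.polylines(im,[cv2.convexHull(proj(I,box(*r.x)).astype(np.int32))],True,(255,0,0),1)
cv2.imwrite(f"pics/{n}_ov.png",im)
E
python3 tab2.py w2
```

```text
[589 114  17  20 155]
[0.01428725 0.22037696] [-32.5 -16.2  26.2  24.9] cover 0.28237695942603136 tab [[0.60140432 0.20570068 0.11194226]]
```

View pics/w2_ov.png

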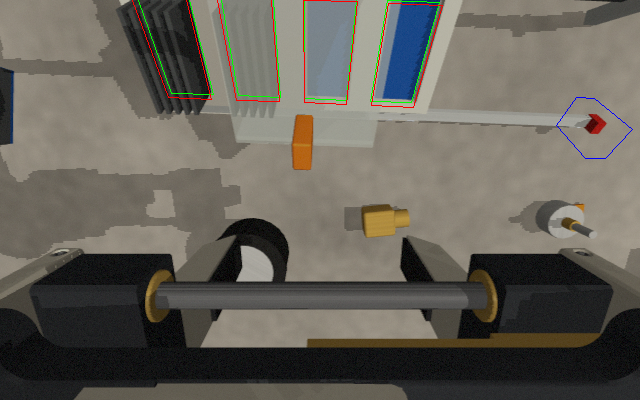

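Run:
```python
from h import *
p=[.5406,-.0118,-.0522]
I=dict(np.load("pics/w2.npz"))
def box(x,y): return st2w(p,slope([[x+a*.012,y+b*.007,.074+c*.02] for a in(-1,1) for b in(-1,1) for c in(-1,1)]))
def f(q):
    u=proj(I,box(*q)); return np.r_[u.min(0)-[292,114],u.max(0)-[313.5,170]]
r=least_squares(f,[.04,.01]);print(r.x,f(r.x).round(1),"cover",r.x[1]+.062,"tab",st2w(p,slope([[*r.x,.074]])))
im=cv2.imread("pics/w2.png")
cv2.imwrite("pics/w2z.png",cv2.resize(im[0:180,110:470],None,fx=2.2,fy=2.2,interpolation=cv2.INTER_CUBIC))
```

```text
[0.03595897 0.01462754] [-0.4 -1.   0.4  1.2] cover 0.07662753830749688 tab [[ 0.60941178 -0.00074775  0.10110639]]
```

View pics/w2z.png

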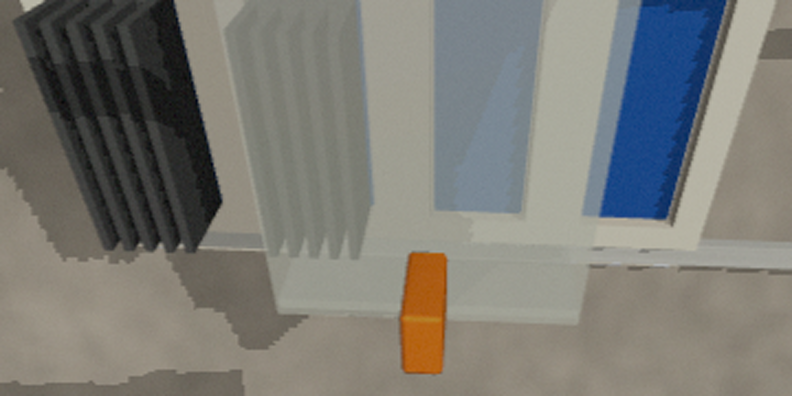

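>>> carry_out(
  targets=[
    [[0.03,-0.006,0.02],0.037],
    [[0.024,-0.006,0.03],0],
    [[0.0,-0.001,0.025],0],
    [[0,0,0],0],
  ],
)

```text
time: 3.08
tool_pos: [0.6128, 0.0118, 0.1053]
tool_rot: [3.137, -0.001, 3.1]
contact_force: [-0.6, -0.3, 0.5]
opening: 0.0918
```

>>> carry_out(
  targets=[
    [[0.0,-0.012,0.004],0.01],
    [[0,0,0],0],
  ],
)

```text
time: 3.32
tool_pos: [0.6144, 0.0013, 0.1039]
tool_rot: [3.137, 0.004, 3.092]
contact_force: [0.1, 0.4, 0.1]
opening: 0.0918
```

```bash
python3 w.py w3
```

```text
[0.6144 0.0013 0.1039] [3.1368 0.0043 3.0923] [-0.1252, 0.6141, 1.4307, 0.0057, 1.0929, -1.6493] 3.325
cam in tool [ 0.0822  0.0004 -0.159 ] [[0.002, -0.954, -0.299], [1.0, 0.001, 0.001], [-0.0, -0.299, 0.954]]
```

View pics/w3.png

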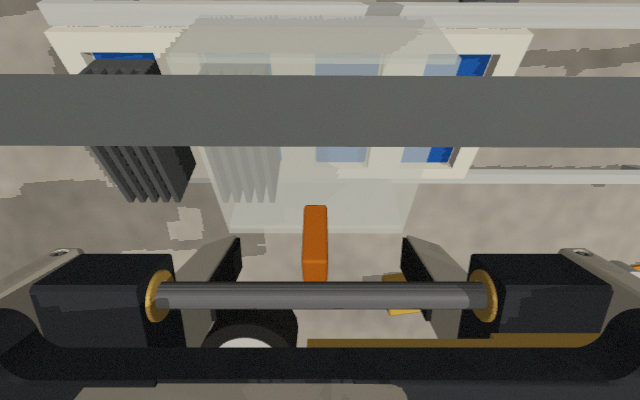

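>>> carry_out(
  targets=[
    [[0,0,0],0],
    [[0,0,0],0],
    [[0,0,0],0],
    [[0,0,0],0],
    [[0,0,0],0],
  ],
  fingers=1,
  grip_force=12,
)

```text
time: 4.0
tool_pos: [0.6155, 0.0015, 0.1056]
tool_rot: [3.136, 0.007, 3.092]
contact_force: [-0.4, -0.0, 0.3]
opening: 0.046
```

>>> carry_out(
  targets=[
    [[0,0,0],0],
    [[0,0,0],0],
    [[0,0,0],0],
    [[0,0,0],0],
  ],
)

```text
time: 4.5
tool_pos: [0.6155, 0.0012, 0.1054]
tool_rot: [3.137, 0.007, 3.092]
contact_force: [-0.1, 0.1, 0.2]
opening: 0.0137
```

>>> carry_out(
  targets=[
    [[0,0.015,0],0],
    [[0,0.03,0],0],
    [[0,0.03,0],0],
    [[0,0.03,0],0],
    [[0,0.03,0],0],
    [[0,0.03,0],0],
    [[0,0.02,0],0],
    [[0,0,0],0],
  ],
)

```text
time: 5.5
tool_pos: [0.6258, 0.1951, 0.1055]
tool_rot: [3.139, 0.01, 3.092]
contact_force: [2.0, 1.5, -0.3]
opening: 0.0139
```

>>> carry_out(
  targets=[
    [[0,0.01,0],0],
    [[0,0.008,0],0],
    [[0,0.005,0],0],
    [[0,0,0],0],
  ],
)

```text
time: 6.0
tool_pos: [0.6264, 0.2068, 0.1053]
tool_rot: [-3.127, 0.006, 3.088]
contact_force: [0.3, 2.4, -0.6]
opening: 0.014
```

>>> carry_out(
  targets=[
    [[0,0.008,0],0],
    [[0,0.008,0],0],
  ],
)

```text
time: 6.25
tool_pos: [0.6267, 0.2113, 0.105]
tool_rot: [-3.108, 0.001, 3.085]
contact_force: [-2.5, -24.2, 4.4]
opening: 0.0212
```

```bash
python3 w.py w4
python3 - <<'E'
from cell import eyes
import cv2
cv2.imwrite("pics/top4.png",cv2.resize(eyes.read_camera("top")[140:280,170:400,::-1],None,fx=3.4,fy=3.4,interpolation=cv2.INTER_CUBIC))
E
```

```text
[0.6267 0.2113 0.105 ] [-3.1080e+00  1.2000e-03  3.0852e+00] [0.2252, 0.7019, 1.2566, -0.0351, 1.1916, -1.276] 6.25
cam in tool [ 0.0822  0.0004 -0.159 ] [[0.002, -0.954, -0.299], [1.0, 0.002, 0.001], [-0.0, -0.299, 0.954]]
```

View pics/top4.png

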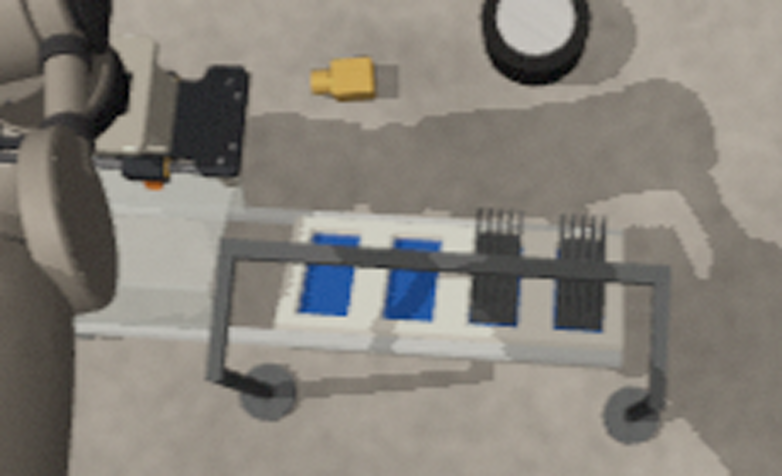

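View pics/w4.png

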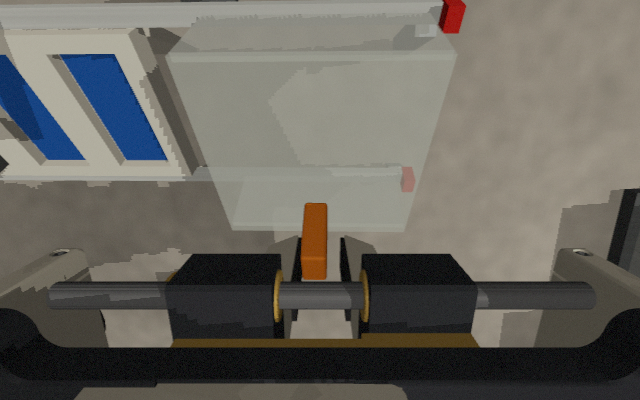

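>>> carry_out(
  targets=[
    [[0,-0.004,0],0],
    [[0,0,0],0],
    [[0,0,0],0],
    [[0,0,-0.02],0],
    [[0,0,-0.05],0],
    [[0,0,-0.05],0],
    [[0,0,0],0],
  ],
  fingers=0.4,
)

```text
time: 7.22
tool_pos: [0.6252, 0.2149, 0.2276]
tool_rot: [-3.111, -0.003, 3.087]
contact_force: [0.1, -0.6, -0.1]
opening: 0.0549
```

Run:
```python
from cell import monitor
s=monitor.observe();print(s)
from h import *
D=[([1.137,.3427,1.525,0,1.2754,-.146],(.1488,.5030,.2261)),
([0.1618, 0.4516, 1.4069, -0.0022, 1.2946, -1.3725],(.5484,.1662,.208)),
([-0.0995, 0.649, 1.1536, 0.0015, 1.3507, -1.6551],(.6654,.0108,.1757)),
([-0.1252, 0.6141, 1.4307, 0.0057, 1.0929, -1.6493],(.6144,.0013,.1039)),
([0.2252, 0.7019, 1.2566, -0.0351, 1.1916, -1.276],(.6267,.2113,.105)),
(s["qpos"],s["tool_pos"])]
for q,p in D:
    c,sn=np.cos(q[0]),np.sin(q[0]); print("r,lat",c*p[0]+sn*p[1],-sn*p[0]+c*p[1],p[2],np.round(q,3)[1:5],q[1]+q[2]+q[4]-np.pi)
def f(x):
    r=[]
    for q,p in D:
        a,L1,L2,e,h,d=x; c,sn=np.cos(q[0]),np.sin(q[0]);t=q[1]+q[2];u=t+q[4]
        r+=[a+L1*np.sin(q[1])+L2*np.sin(t+e)+d*np.sin(u)-(c*p[0]+sn*p[1]), h+L1*np.cos(q[1])+L2*np.cos(t+e)+d*np.cos(u)-p[2]]
    return r
for d in(.2,.25,.3):
    o=least_squares(lambda y:f([0,y[0],y[1],y[2],y[3],d]),[.4,.4,0,.3]);print(d,o.x,o.cost,np.abs(o.fun).max())
```

```text
{'time': 7.225, 'qpos': array([ 0.22896772,  0.61000235,  1.08244456, -0.02839125,  1.46025077,
       -1.28396977]), 'qvel': array([ 0.00607933,  0.04553519,  0.07418079,  0.00712985, -0.01524447,
        0.00031042]), 'joint_efforts': array([-1.59037700e-01, -5.86297882e+01, -2.66980952e+01, -1.68728633e-01,
        6.06810283e-01, -1.00877244e-02]), 'tool_pos': array([0.62515467, 0.21492776, 0.22764913]), 'tool_rot': array([-3.11140733e+00, -2.72172367e-03,  3.08698178e+00]), 'contact_force': array([ 0.10553247, -0.58151278, -0.12211237]), 'torque': array([0.02234038, 0.00563445, 0.03667693]), 'opening': 0.054948305282447776}
r,lat 0.5189538386468439 0.07640257426098634 0.2261 [0.343 1.525 0.    1.275] 0.001507346410206889
r,lat 0.5680112808380646 0.07568477284567396 0.208 [ 0.452  1.407 -0.002  1.295] 0.01150734641020712
r,lat 0.6610360756501211 0.07684469200333496 0.1757 [0.649 1.154 0.002 1.351] 0.011707346410206654
r,lat 0.6094285794008875 0.07801190043458762 0.1039 [0.614 1.431 0.006 1.093] -0.0038926535897934045
r,lat 0.6580590587050746 0.06602162718527174 0.105 [ 0.702  1.257 -0.035  1.192] 0.008507346410207006
r,lat 0.6576215465624244 0.06742561237536418 0.22764912696347595 [ 0.61   1.082 -0.028  1.46 ] 0.011105022433654632
0.2 [0.50479593 0.38051416 0.11078634 0.10144757] 5.639247540448646e-07 0.0006832156249468868
0.25 [0.50542745 0.38131424 0.11555593 0.15288806] 1.864983696812437e-07 0.0004111466528916585
0.3 [0.50605896 0.38212296 0.12030544 0.20432855] 2.520392308875255e-08 0.00013907767655052528
```

```bash
cat > kin.py <<'E'
from h import *
LO=np.array([-2.53,-.77,.04,-1,.28,-3.11]);HI=np.array([2.53,2.02,2.7,4.14,2.66,3.11])
PAR=np.array([.0764,.15,.505,.046,.378,.3])
def fk(q,par=None):
    lat,h,L1,a3,L2,d=PAR if par is None else par
    E=lambda a,v:R.from_euler(a,v).as_matrix()
    R1=E('z',q[0]);R2=R1@E('y',q[1]);R3=R2@E('y',q[2]);R5=R3@E('z',q[3])@E('y',q[4])
    p=R1@[0,lat,h]+R2@[0,0,L1]+R3@[a3,0,L2]+R5@[0,0,d]
    return p,R5@E('z',np.pi/2+q[5])
try: PAR=np.load("par.npy")
except Exception: pass
def ik(p,Rm,q0):
    def f(q):
        a,b=fk(q); return np.r_[(a-p)*10,R.from_matrix(b.T@Rm).as_rotvec()*3]
    r=least_squares(f,np.clip(q0,LO+1e-6,HI-1e-6),bounds=(LO,HI)); return r.x,np.abs(r.fun).max()
E
python3 - <<'E'
from kin import *
D=[([1.137,.3427,1.525,0,1.2754,-.146],(.1488,.5030,.2261),(-3.1401,-.0002,2.8538)),
([0.1618, 0.4516, 1.4069, -0.0022, 1.2946, -1.3725],(.5484,.1662,.208),(-3.1372,-.0108,3.1056)),
([-0.0995, 0.649, 1.1536, 0.0015, 1.3507, -1.6551],(.6654,.0108,.1757),(3.1392,-.0115,3.1261)),
([-0.1252, 0.6141, 1.4307, 0.0057, 1.0929, -1.6493],(.6144,.0013,.1039),(3.1368,.0043,3.0923)),
([0.2252, 0.7019, 1.2566, -0.0351, 1.1916, -1.276],(.6267,.2113,.105),(-3.108,.0012,3.0852)),
([ 0.22896772,  0.61000235,  1.08244456, -0.02839125,  1.46025077,-1.28396977],(0.62515467, 0.21492776, 0.22764913),(-3.11140733e+00, -2.72172367e-03,  3.08698178e+00))]
f=lambda x:np.concatenate([fk(q,x)[0]-p for q,p,_ in D])
r=least_squares(f,PAR);print(r.x,np.abs(r.fun).max());np.save("par.npy",r.x)
for q,p,e in D: print((R.from_matrix(fk(q)[1]).inv()*R.from_euler('xyz',e)).as_rotvec().round(4))
import kin;kin.PAR=r.x
for z in(.1,.2,.3,.4,.5,.6):
    out=[]
    for lean in(0,15,30):
        ok=[]
        Rm=R.from_euler('xyz',[np.pi,0,np.pi]).as_matrix()
        Rm=R.from_euler('y',np.radians(lean)).as_matrix()@Rm
        q=np.array([0,.3,1.8,0,1.1+.0,-1.57])
        for rr in np.arange(.2,.9,.02):
            q2,e=ik(np.array([rr,.0764,z]),Rm,q)
            if e<1e-3: ok.append((rr,q2.round(2)));q=q2
        out.append((lean,round(ok[0][0],2),ok[0][1][1:5].tolist(),round(ok[-1][0],2),ok[-1][1][1:5].tolist()) if ok else None)
    print(z,*out,sep="\n  ")
E
```

```text
[0.07638614 0.22256119 0.50637672 0.04660023 0.3795236  0.31780026] 3.952431496878628e-05
[ 0. -0. -0.]
[ 0.0001 -0.0001  0.0001]
[ 0. -0. -0.]
[-0. -0. -0.]
[-0.     -0.0001 -0.    ]
[-0. -0. -0.]
0.1
  (0, np.float64(0.2), [-0.05, 2.44, -0.0, 0.74], np.float64(0.86), [1.24, 0.13, 0.0, 1.77])
  (15, np.float64(0.2), [0.14, 2.29, 0.0, 0.98], np.float64(0.78), [1.25, 0.13, 0.0, 2.02])
  (30, np.float64(0.2), [0.32, 2.15, 0.0, 1.19], np.float64(0.7), [1.23, 0.27, 0.0, 2.17])
0.2
  (0, np.float64(0.2), [-0.26, 2.24, -0.0, 1.16], np.float64(0.82), [1.05, 0.28, 0.0, 1.81])
  (15, np.float64(0.2), [-0.06, 2.12, 0.0, 1.34], np.float64(0.74), [1.06, 0.29, 0.0, 2.05])
  (30, np.float64(0.2), [0.14, 2.02, 0.0, 1.51], np.float64(0.68), [1.13, 0.22, 0.0, 2.31])
0.3
  (0, np.float64(0.2), [-0.35, 2.01, -0.0, 1.48], np.float64(0.78), [0.95, 0.24, 0.0, 1.95])
  (15, np.float64(0.2), [-0.16, 1.92, 0.0, 1.65], np.float64(0.7), [0.94, 0.28, 0.0, 2.18])
  (30, np.float64(0.2), [0.02, 1.84, 0.0, 1.8], np.float64(0.64), [0.99, 0.26, 0.0, 2.42])
0.4
  (0, np.float64(0.2), [-0.37, 1.76, -0.0, 1.75], np.float64(0.72), [0.81, 0.25, 0.0, 2.08])
  (15, np.float64(0.2), [-0.2, 1.68, 0.0, 1.92], np.float64(0.64), [0.8, 0.3, 0.0, 2.31])
  (30, np.float64(0.2), [-0.04, 1.63, 0.0, 2.08], np.float64(0.6), [0.94, 0.09, 0.0, 2.63])
0.5
  (0, np.float64(0.2), [-0.33, 1.47, 0.0, 2.0], np.float64(0.64), [0.66, 0.25, 0.0, 2.23])
  (15, np.float64(0.2), [-0.18, 1.4, 0.0, 2.18], np.float64(0.58), [0.75, 0.1, 0.0, 2.55])
  (30, np.float64(0.2), [-0.04, 1.37, 0.0, 2.34], np.float64(0.5), [0.65, 0.39, 0.0, 2.62])
0.6
  (0, np.float64(0.2), [-0.25, 1.13, 0.0, 2.26], np.float64(0.54), [0.54, 0.16, 0.0, 2.44])
  (15, np.float64(0.2), [-0.11, 1.06, 0.0, 2.45], np.float64(0.46), [0.51, 0.26, 0.0, 2.64])
  (30, np.float64(0.2), [0.01, 1.04, 0.0, 2.61], np.float64(0.32), [0.27, 0.74, 0.0, 2.66])
```

Run:
```python
from h import *
from cell import eyes
S=eyes.camera_info("scene");im=eyes.read_camera("scene")[:,:,::-1].copy()
T=eyes.camera_info("top");it=eyes.read_camera("top")[:,:,::-1].copy()
for I,m in((S,im),(T,it)):
  for x in np.arange(-.8,1.01,.2):
    for y in np.arange(-1,1.01,.2):
        c=(I["tvec"]+cv2.Rodrigues(I["rvec"])[0]@[x,y,0])
        if c[2]<.2: continue
        u=proj(I,[x,y,0])[0]
        if 0<=u[0]<640 and 0<=u[1]<400:
            cv2.circle(m,tuple(u.astype(int)),1,(0,0,255),-1);cv2.putText(m,f"{x:.1f},{y:.1f}",tuple(u.astype(int)),0,.3,(0,255,255),1)
cv2.imwrite("pics/sg.png",im);cv2.imwrite("pics/tg.png",it)
```

```text
(no output)
```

View pics/sg.png

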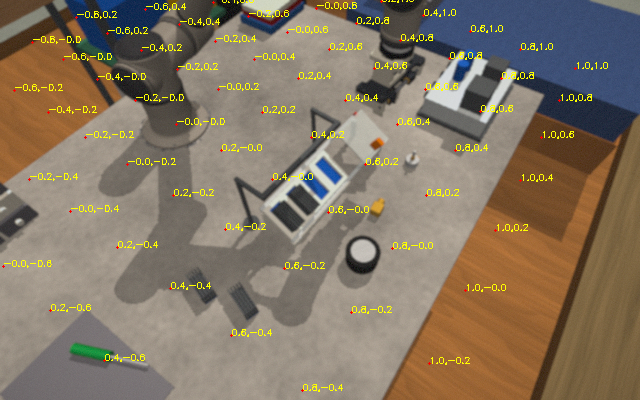

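View pics/tg.png

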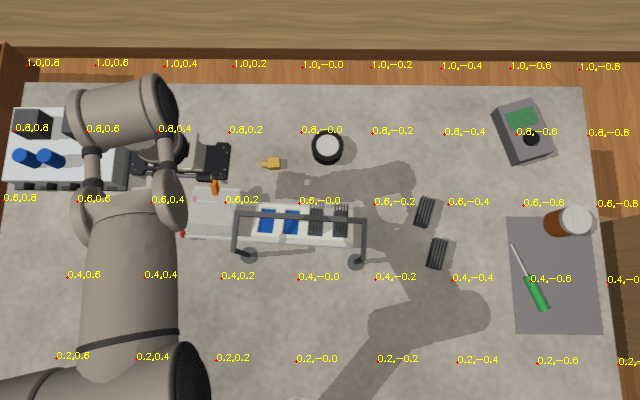

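>>> carry_out(
  targets=[
    [[-0.002,-0.002,0.03],0],
    [[0,-0.002,0.05],0],
    [[0,0,0.04],0],
    [[0,0,0],0],
  ],
)

```text
time: 7.82
tool_pos: [0.6195, 0.2066, 0.0936]
tool_rot: [-3.107, -0.021, 3.088]
contact_force: [-0.2, 0.7, 0.2]
opening: 0.0551
```

>>> carry_out(
  targets=[
    [[-0.006,0,-0.007],0],
    [[0,0,0],0],
    [[0,0,0],0],
    [[0,0,0],0],
    [[0,0,0],0],
    [[0,0,0],0],
  ],
  fingers=1,
  grip_force=45,
)

```text
time: 8.57
tool_pos: [0.6285, 0.2073, 0.106]
tool_rot: [-3.109, -0.013, 3.088]
contact_force: [-0.2, -0.1, -1.0]
opening: 0.0137
```

>>> carry_out(
  targets=[
    [[-0.006,0,0],0],
    [[-0.008,0,0],0],
    [[-0.008,0,0],0],
  ],
)

```text
time: 8.95
tool_pos: [0.629, 0.2072, 0.1055]
tool_rot: [-3.103, -0.065, 3.09]
contact_force: [-28.0, -1.9, 15.5]
opening: 0.0131
```

>>> carry_out(
  targets=[
    [[-0.008,0,-0.002],0],
    [[-0.008,0,-0.002],0],
    [[-0.008,0,-0.002],0],
    [[-0.008,0,-0.002],0],
  ],
)

```text
time: 9.45
tool_pos: [0.63, 0.2072, 0.1053]
tool_rot: [-3.091, -0.144, 3.092]
contact_force: [-26.0, -2.0, 7.5]
opening: 0.0134
```

>>> carry_out(
  targets=[
    [[-0.008,0,-0.002],0],
    [[-0.008,0,-0.002],0],
    [[-0.008,0,-0.002],0],
    [[-0.008,0,-0.002],0],
    [[-0.008,0,-0.002],0],
    [[-0.006,0,-0.002],0],
    [[0,0,0],0],
  ],
)

```text
time: 10.32
tool_pos: [0.6312, 0.207, 0.1049]
tool_rot: [-3.071, -0.266, 3.095]
contact_force: [6.2, -2.0, 0.0]
opening: 0.0133
```

>>> carry_out(
  targets=[
    [[0,0,0],0],
    [[0,0,0],0],
    [[0,0,-0.02],0],
    [[0,0,-0.04],0],
    [[0,0,-0.05],0],
    [[0,0,0],0],
  ],
  fingers=0.4,
)

```text
time: 11.08
tool_pos: [0.6615, 0.2138, 0.2131]
tool_rot: [-3.072, -0.266, 3.095]
contact_force: [0.2, 0.1, -0.7]
opening: 0.0548
```

```bash
cat > st.py <<'E'
from kin import *
from cell import monitor
s=monitor.observe(); M=R.from_euler('xyz',s["tool_rot"]).as_matrix()
c,sn=np.cos(-.0522),np.sin(-.0522); W=np.array([[c,sn,0],[-sn,c,0],[0,0,1]])
a=-(W@M[:,2]); print("t",s["time"],"tcp",s["tool_pos"].round(4),"q",s["qpos"].round(3),"open",round(s["opening"],4),"F",s["contact_force"].round(1))
print("a_up in stand: lean x,y deg",np.degrees(np.arctan2(a[:2],a[2])).round(2),"lean az (stand)",np.arctan2(a[1],a[0]).round(3))
for i in range(3): print("tool","xyz"[i],M[:,i].round(4))
E
python3 st.py
python3 - <<'E'
from cell import eyes
import cv2
cv2.imwrite("pics/top5.png",cv2.resize(eyes.read_camera("top")[140:280,170:460,::-1],None,fx=2.7,fy=2.7,interpolation=cv2.INTER_CUBIC))
E
```

```text
t 11.075 tcp [0.6615 0.2138 0.2131] q [ 0.204  0.896  0.604 -0.003  1.916 -1.33 ] open 0.0548 F [ 0.2  0.1 -0.7]
a_up in stand: lean x,y deg [15.2   4.23] lean az (stand) 0.266
tool x [-0.9638  0.0452  0.2626]
tool y [ 0.0284  0.9973 -0.0673]
tool z [-0.265  -0.0574 -0.9626]
```

View pics/top5.png

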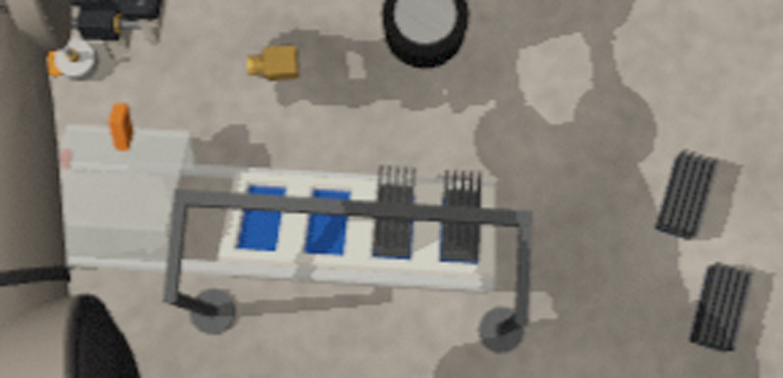

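>>> carry_out(
  targets=[
    [[0.0,-0.06,0.01],0],
    [[0,-0.06,0.01],0],
    [[0,-0.06,0.01],0],
    [[0,-0.06,0.01],0],
    [[0,-0.06,0.01],0],
    [[0,-0.06,0.01],0],
    [[0,-0.05,0.02],0],
    [[0,-0.03,0.03],0],
    [[0,0,0.04],0],
    [[0,0,0],0],
  ],
)

```text
time: 12.38
tool_pos: [0.5959, -0.2445, 0.0767]
tool_rot: [-3.077, -0.294, 3.1]
contact_force: [0.8, 0.7, 0.5]
opening: 0.0551
```

```bash
python3 st.py
```

```text
t 12.375 tcp [ 0.5959 -0.2445  0.0767] q [-0.425  0.853  1.071 -0.17   1.469 -1.925] open 0.0551 F [0.8 0.7 0.5]
a_up in stand: lean x,y deg [16.83  4.05] lean az (stand) 0.23
tool x [-0.9562  0.0398  0.2901]
tool y [ 0.0229  0.9978 -0.0617]
tool z [-0.2919 -0.0524 -0.955 ]
```

>>> carry_out(
  targets=[
    [[-0.01,0.03,0.02],0],
    [[-0.01,0.01,0.03],0],
    [[0,0,0.012],0],
    [[0,0,0],0],
  ],
)

```text
time: 12.88
tool_pos: [0.6008, -0.2072, 0.0121]
tool_rot: [-3.075, -0.289, 3.102]
contact_force: [-0.1, -0.0, 0.4]
opening: 0.0549
```

```bash
python3 st.py
```

```text
t 12.875 tcp [ 0.6008 -0.2072  0.0121] q [-0.374  0.908  1.147 -0.161  1.342 -1.858] open 0.0549 F [-0.1 -0.   0.4]
a_up in stand: lean x,y deg [16.51  4.19] lean az (stand) 0.243
tool x [-0.9578  0.0383  0.2849]
tool y [ 0.0208  0.9977 -0.0639]
tool z [-0.2867 -0.0552 -0.9564]
```

>>> carry_out(
  targets=[
    [[0,0,0.01],0],
    [[0,0,0.006],0],
    [[0,-0.008,0.006],0],
    [[0,-0.008,0.006],0],
  ],
)

```text
time: 13.38
tool_pos: [0.6016, -0.2203, 0.0031]
tool_rot: [-3.081, -0.266, 3.1]
contact_force: [0.1, 17.3, 23.7]
opening: 0.0552
```

```bash
python3 st.py
```

```text
t 13.375 tcp [ 0.6016 -0.2203  0.0031] q [-0.397  0.913  1.157 -0.154  1.303 -1.876] open 0.0552 F [ 0.1 17.3 23.7]
a_up in stand: lean x,y deg [15.2   3.77] lean az (stand) 0.238
tool x [-0.964   0.0402  0.2629]
tool y [ 0.0256  0.998  -0.0586]
tool z [-0.2647 -0.0498 -0.963 ]
```

```bash
cat > go.py <<'E'
# prints tool-axes shifts from current pose through world waypoints
import sys,json
from kin import *
from cell import monitor
s=monitor.observe(); M=R.from_euler('xyz',s["tool_rot"]).as_matrix(); p=s["tool_pos"]; q=s["qpos"]
for a in sys.argv[1:]:
    v=[float(x) for x in a.split(",")]; t=np.array(v[:3]); tw=v[3] if len(v)>3 else 0
    d=M.T@(t-p); M=M@R.from_euler('z',tw).as_matrix()
    q,e=ik(t,M,q)
    print(a,"d",d.round(4),"len",np.linalg.norm(d).round(3),"tw",tw,"q",q.round(2),"err",round(e,4)); p=t
E
python3 go.py .61,-.215,.06 .60,-.18,.27 .445,-.10,.30 .445,-.09,.165 .445,-.122,.165
```

```text
.61,-.215,.06 d [ 0.0071  0.0022 -0.0573] len 0.058 tw 0 q [-0.39  0.86  1.1  -0.15  1.42 -1.88] err 0.0
.60,-.18,.27 d [ 0.0662  0.0224 -0.2013] len 0.213 tw 0 q [-0.34  0.68  0.87 -0.14  1.82 -1.9 ] err 0.0
.445,-.10,.30 d [0.1605 0.0741 0.0082] len 0.177 tw 0 q [-0.3   0.32  1.38 -0.13  1.68 -1.84] err 0.0
.445,-.09,.165 d [-0.0351  0.0179  0.1295] len 0.135 tw 0 q [-0.28  0.43  1.61 -0.12  1.35 -1.78] err 0.0
.445,-.122,.165 d [-0.0013 -0.0319  0.0016] len 0.032 tw 0 q [-0.34  0.44  1.59 -0.14  1.35 -1.83] err 0.0
```

>>> carry_out(
  targets=[
    [[0.005,0.002,-0.05],0],
    [[0.02,0.007,-0.055],0],
    [[0.02,0.007,-0.055],0],
    [[0.02,0.007,-0.055],0],
    [[0.02,0.01,-0.05],0],
    [[0.055,0.025,0],0],
    [[0.055,0.025,0],0],
    [[0.045,0.025,0],0],
    [[0,0,0],0],
  ],
  fingers=1,
)

```text
time: 14.5
tool_pos: [0.439, -0.0896, 0.3311]
tool_rot: [-3.076, -0.247, 3.093]
contact_force: [0.0, -0.9, -0.5]
opening: 0.0001
```

```bash
python3 st.py; python3 w.py w6;python3 go.py .445,-.085,.165
```

```text
t 14.5 tcp [ 0.439  -0.0896  0.3311] q [-0.286  0.282  1.351 -0.123  1.732 -1.823] open 0.0001 F [ 0.  -0.9 -0.5]
a_up in stand: lean x,y deg [14.14  3.94] lean az (stand) 0.267
tool x [-0.9685  0.0468  0.2445]
tool y [ 0.0321  0.9974 -0.0638]
tool z [-0.2469 -0.0539 -0.9675]
[ 0.439  -0.0896  0.3311] [-3.0758 -0.247   3.0933] [-0.2859, 0.2823, 1.3514, -0.1233, 1.732, -1.8226] 14.5
cam in tool [ 0.0824  0.0003 -0.1588] [[0.002, -0.954, -0.299], [1.0, 0.002, 0.0], [0.0, -0.299, 0.954]]
.445,-.085,.165 d [-0.0448  0.0163  0.1588] len 0.166 tw 0 q [-0.27  0.42  1.62 -0.12  1.33 -1.76] err 0.0
```

View pics/w6.png

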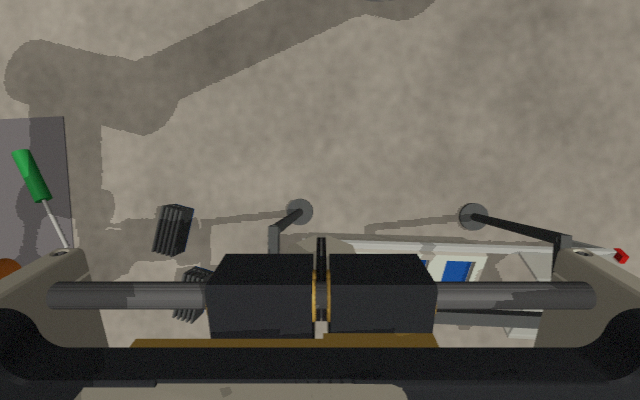

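Run:
```python
from h import *
I=dict(np.load("pics/w6.npz"));p=[.5406,-.0118,-.0522]
print(proj(I,st2w(p,[[-.0887,-.14,0],[-.0887,-.14,.2],[-.0887,.14,0],[-.0887,.14,.2],[-.0887-.006,-.134,.206]])))
im=cv2.imread("pics/w6.png");cv2.imwrite("pics/w6z.png",cv2.resize(im[180:270,230:400],None,fx=4.5,fy=4.5))
```

```text
[[299.04184589 211.32804651]
 [272.60564261 229.94122629]
 [471.22406216 216.12126784]
 [560.15522433 239.09484078]
 [277.29550128 225.09573724]]
```

View pics/w6z.png

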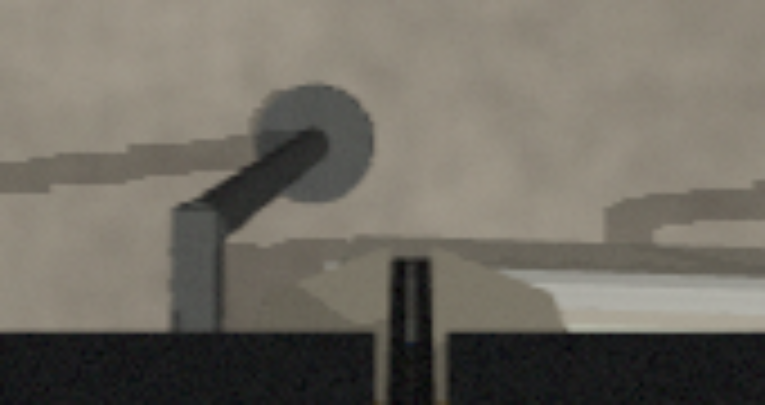

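>>> carry_out(
  targets=[
    [[-0.01,0.004,0.04],0],
    [[-0.014,0.005,0.05],0],
    [[-0.012,0.005,0.045],0],
    [[-0.004,0,0.014],0],
    [[0,0,0],0],
  ],
)

```text
time: 15.18
tool_pos: [0.4483, -0.091, 0.1708]
tool_rot: [-3.073, -0.241, 3.089]
contact_force: [0.4, 0.0, 0.4]
opening: 0.0004
```

```bash
python3 st.py; python3 go.py .445,-.115,.165
```

```text
t 15.175 tcp [ 0.4483 -0.091   0.1708] q [-0.283  0.413  1.609 -0.125  1.34  -1.768] open 0.0004 F [0.4 0.  0.4]
a_up in stand: lean x,y deg [13.78  4.04] lean az (stand) 0.28
tool x [-0.9699  0.0513  0.2382]
tool y [ 0.0364  0.9971 -0.0665]
tool z [-0.241  -0.0559 -0.9689]
.445,-.115,.165 d [ 0.0006 -0.0237  0.0078] len 0.025 tw 0 q [-0.33  0.42  1.62 -0.14  1.32 -1.81] err 0.0
```

>>> carry_out(
  targets=[
    [[0.002,-0.015,0.006],0],
    [[0.0,-0.012,0],0],
    [[0,-0.008,0],0],
    [[0,-0.008,0],0],
  ],
)

```text
time: 15.68
tool_pos: [0.4453, -0.1244, 0.1689]
tool_rot: [-3.101, -0.237, 3.089]
contact_force: [6.9, 51.5, 4.1]
opening: 0.0002
```

```bash
python3 st.py
```

```text
t 15.675 tcp [ 0.4453 -0.1244  0.1689] q [-0.362  0.42   1.602 -0.113  1.335 -1.847] open 0.0002 F [ 6.9 51.5  4.1]
a_up in stand: lean x,y deg [13.56  2.36] lean az (stand) 0.169
tool x [-0.9708  0.0515  0.2344]
tool y [ 0.0436  0.9983 -0.0391]
tool z [-0.236  -0.0278 -0.9713]
```

>>> carry_out(
  targets=[
    [[0,-0.005,0],0],
    [[0,-0.005,0],0],
    [[0,-0.005,0],0],
    [[0,-0.005,0],0],
  ],
)

```text
time: 16.18
tool_pos: [0.4455, -0.1229, 0.1697]
tool_rot: [3.136, -0.235, 3.095]
contact_force: [4.1, 26.6, 0.8]
opening: 0.0005
```

```bash
python3 st.py
```

```text
t 16.175 tcp [ 0.4455 -0.1229  0.1697] q [-0.385  0.421  1.595 -0.074  1.349 -1.884] open 0.0005 F [ 4.1 26.6  0.8]
a_up in stand: lean x,y deg [13.46 -0.24] lean az (stand) -0.017
tool x [-0.9715  0.0454  0.2328]
tool y [0.048  0.9988 0.0052]
tool z [-0.2323  0.0162 -0.9725]
```

>>> carry_out(
  targets=[
    [[0,-0.005,0],0],
    [[0,-0.005,0],0],
    [[0,0.015,0],0],
    [[0,0.005,-0.05],0],
    [[0,0,-0.06],0],
    [[0,0,0],0],
  ],
  fingers=0.35,
)

```text
time: 16.92
tool_pos: [0.4732, -0.0999, 0.2841]
tool_rot: [3.098, -0.23, 3.101]
contact_force: [0.5, 0.6, -0.5]
opening: 0.0557
```

```bash
python3 st.py; python3 go.py .46,-.2,.28 .60,-.32,.25
```

```text
t 16.925 tcp [ 0.4732 -0.0999  0.2841] q [-0.349  0.371  1.346 -0.027  1.657 -1.873] open 0.0557 F [ 0.5  0.6 -0.5]
a_up in stand: lean x,y deg [13.2  -2.43] lean az (stand) -0.179
tool x [-0.9729  0.0396  0.2278]
tool y [0.0507 0.9978 0.0428]
tool z [-0.2256  0.0532 -0.9728]
.46,-.2,.28 d [ 0.008  -0.1007  0.0017] len 0.101 tw 0 q [-0.52  0.41  1.3  -0.07  1.66 -2.04] err 0.0
.60,-.32,.25 d [-0.1478 -0.1139 -0.0088] len 0.187 tw 0 q [-0.57  0.81  0.68 -0.08  1.88 -2.11] err 0.0
```

>>> carry_out(
  targets=[
    [[0.005,-0.055,0],0],
    [[0.003,-0.055,0],0],
    [[-0.05,-0.04,0],0.09],
    [[-0.05,-0.04,0],0.096],
    [[-0.045,-0.025,0.01],0],
    [[0,0,0.03],0],
    [[0,0,0],0],
  ],
)

```text
time: 17.8
tool_pos: [0.574, -0.3384, 0.202]
tool_rot: [-3.139, -0.234, 2.9]
contact_force: [-0.3, -0.3, 1.0]
opening: 0.0598
```

```bash
python3 st.py; python3 w.py w7
```

```text
t 17.8 tcp [ 0.574  -0.3384  0.202 ] q [-0.607  0.784  0.85  -0.087  1.726 -1.94 ] open 0.0598 F [-0.3 -0.3  1. ]
a_up in stand: lean x,y deg [13.23 -2.42] lean az (stand) -0.178
tool x [-0.9443  0.2332  0.2323]
tool y [ 0.2391  0.971  -0.0027]
tool z [-0.2262  0.053  -0.9726]
[ 0.574  -0.3384  0.202 ] [-3.1388 -0.2345  2.8995] [-0.6066, 0.7836, 0.8496, -0.0866, 1.7264, -1.9397] 17.8
cam in tool [ 0.0825  0.0002 -0.1588] [[0.002, -0.954, -0.299], [1.0, 0.002, 0.0], [0.0, -0.299, 0.954]]
```

View pics/w7.png

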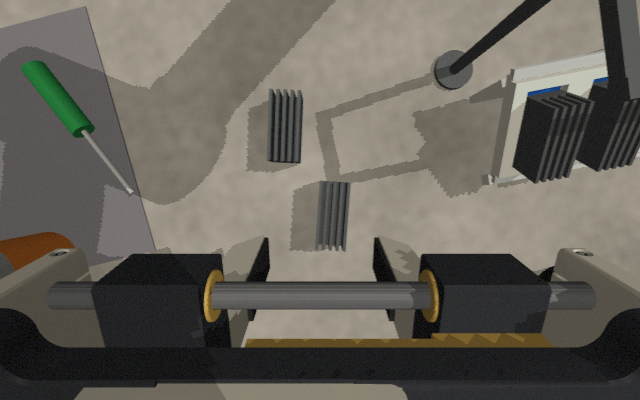

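Run:
```python
from h import *
im=cv2.imread("pics/w7.png");cv2.imwrite("pics/w7z.png",cv2.resize(im[80:260,240:380],None,fx=3.3,fy=3.3,interpolation=cv2.INTER_CUBIC))
I=dict(np.load("pics/w7.npz"))
f=lambda u,v:(240+u/3.3,80+v/3.3)
```

```text
(no output)
```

View pics/w7z.png

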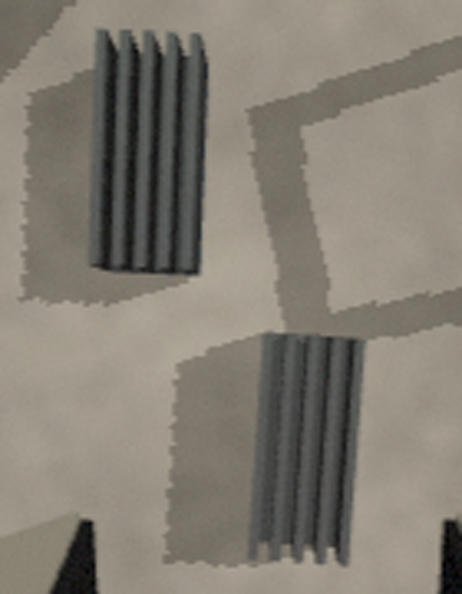

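```bash
cat > blk.py <<'E'
from h import *
I=dict(np.load("pics/w7.npz"))
f=lambda u,v:np.array((240+u/3.3,80+v/3.3))-.3
def top(q): 
    c,s=np.cos(q[2]),np.sin(q[2]); return np.array([[q[0]+c*a*.038-s*b*.017,q[1]+s*a*.038+c*b*.017,.042] for a,b in((-1,-1),(-1,1),(1,1),(1,-1))])
for n,o in(("a",[(263,333),(365,340),(350,565),(249,558)]),("b",[(97,30),(203,34),(192,268),(91,265)])):
    uv=np.array([f(*x) for x in o]); g=lambda q:(proj(I,top(q))-uv).ravel()
    r=least_squares(g,[.55,-.33,-.28]);print(n,r.x.round(4),g(r.x).round(1))
E
python3 blk.py
```

```text
a [ 0.5753 -0.3254 -0.3024] [-0.  -0.1  0.1 -0.2 -0.1  0.1 -0.   0.3]
b [ 0.467  -0.3534 -0.2831] [ 0.1 -0.3 -0.2 -0.1  0.4  0.4 -0.3 -0. ]
```

```bash
python3 go.py .577,-.325,.085
```

```text
.577,-.325,.085 d [-0.0262  0.0144  0.1158] len 0.12 tw 0 q [-0.59  0.85  1.03 -0.08  1.48 -1.9 ] err 0.0
```

>>> carry_out(
  targets=[
    [[-0.008,0.004,0.035],0],
    [[-0.009,0.005,0.04],0],
    [[-0.009,0.005,0.03],0],
    [[0,0,0],0],
  ],
)

```text
time: 18.35
tool_pos: [0.5816, -0.3275, 0.1037]
tool_rot: [-3.132, -0.218, 2.899]
contact_force: [-0.7, 0.5, 0.5]
opening: 0.0598
```

```bash
python3 st.py; python3 go.py .5614,-.3214,.016
```

```text
t 18.35 tcp [ 0.5816 -0.3275  0.1037] q [-0.588  0.838  1.006 -0.083  1.499 -1.903] open 0.0598 F [-0.7  0.5  0.5]
a_up in stand: lean x,y deg [12.36 -1.82] lean az (stand) -0.144
tool x [-0.9477  0.2349  0.216 ]
tool y [ 0.2385  0.9711 -0.0098]
tool z [-0.2121  0.0422 -0.9763]
.5614,-.3214,.016 d [0.0017 0.0019 0.0902] len 0.09 tw 0 q [-0.6   0.89  1.16 -0.09  1.3  -1.89] err 0.0
```

>>> carry_out(
  targets=[
    [[0,0.001,0.03],0],
    [[0.001,0.001,0.035],0],
    [[0,0,0.022],0],
    [[0,0,0],0],
  ],
)

```text
time: 18.85
tool_pos: [0.5679, -0.326, 0.0311]
tool_rot: [-3.123, -0.199, 2.898]
contact_force: [1.0, -0.1, 0.4]
opening: 0.0593
```

```bash
python3 st.py; python3 go.py .5614,-.3214,.016
```

```text
t 18.85 tcp [ 0.5679 -0.326   0.0311] q [-0.596  0.872  1.145 -0.089  1.307 -1.894] open 0.0593 F [ 1.  -0.1  0.4]
a_up in stand: lean x,y deg [11.4  -1.15] lean az (stand) -0.1
tool x [-0.9513  0.2365  0.1977]
tool y [ 0.2377  0.9712 -0.0179]
tool z [-0.1963  0.03   -0.9801]
.5614,-.3214,.016 d [0.0042 0.0032 0.0162] len 0.017 tw 0 q [-0.6   0.88  1.18 -0.09  1.26 -1.89] err 0.0
```

```bash
python3 go.py .584,-.329,.11 .51,-.16,.25,-.17 .484,-.149,.181
```

```text
.584,-.329,.11 d [-0.0005 -0.0005 -0.0806] len 0.081 tw 0 q [-0.59  0.82  1.01 -0.08  1.49 -1.9 ] err 0.0
.51,-.16,.25,-.17 d [ 0.138   0.144  -0.1176] len 0.232 tw -0.17 q [-0.42  0.46  1.29 -0.05  1.58 -1.91] err 0.0
.484,-.149,.181 d [0.0125 0.008  0.0731] len 0.075 tw 0 q [-0.42  0.47  1.48 -0.05  1.39 -1.9 ] err 0.0
```

>>> carry_out(
  targets=[
    [[0,0,-0.04],0],
    [[0,0,-0.045],0],
    [[0.02,0.02,-0.05],0],
    [[0.04,0.04,-0.04],-0.06],
    [[0.045,0.045,-0.02],-0.06],
    [[0.04,0.04,-0.01],-0.06],
    [[0,0,0],0],
  ],
)

```text
time: 19.73
tool_pos: [0.5023, -0.1711, 0.2796]
tool_rot: [3.137, -0.167, 3.084]
contact_force: [-0.2, 0.3, 1.8]
opening: 0.0597
```

```bash
python3 st.py; python3 go.py .484,-.149,.181
```

```text
t 19.725 tcp [ 0.5023 -0.1711  0.2796] q [-0.438  0.419  1.273 -0.058  1.606 -1.949] open 0.0597 F [-0.2  0.3  1.8]
a_up in stand: lean x,y deg [ 9.58 -0.3 ] lean az (stand) -0.031
tool x [-0.9844  0.0564  0.1664]
tool y [0.0579 0.9983 0.0043]
tool z [-0.1659  0.0139 -0.986 ]
.484,-.149,.181 d [0.0028 0.0206 0.1005] len 0.103 tw 0 q [-0.42  0.45  1.51 -0.06  1.35 -1.91] err 0.0
```

>>> carry_out(
  targets=[
    [[0,0.008,0.03],0],
    [[0.001,0.008,0.035],0],
    [[0.001,0.004,0.03],0],
    [[0,0,0],0],
  ],
  fingers=0.6,
)

```text
time: 20.23
tool_pos: [0.4907, -0.1532, 0.1938]
tool_rot: [-3.137, -0.149, 3.081]
contact_force: [0.1, -0.6, 0.8]
opening: 0.0367
```

```bash
python3 st.py; python3 go.py .484,-.149,.181
```

```text
t 20.225 tcp [ 0.4907 -0.1532  0.1938] q [-0.417  0.436  1.484 -0.057  1.361 -1.912] open 0.0367 F [ 0.1 -0.6  0.8]
a_up in stand: lean x,y deg [8.55 0.18] lean az (stand) 0.021
tool x [-0.9871  0.0596  0.1486]
tool y [ 0.0596  0.9982 -0.0043]
tool z [-0.1485  0.0046 -0.9889]
.484,-.149,.181 d [0.0049 0.0039 0.0137] len 0.015 tw 0 q [-0.41  0.43  1.52 -0.06  1.32 -1.91] err 0.0
```

>>> carry_out(
  targets=[
    [[0.004,0.004,0.012],0],
    [[0,0,0],0],
    [[0,0,0],0],
    [[0,0,0],0],
  ],
  fingers=1,
  grip_force=50,
)

```text
time: 20.72
tool_pos: [0.4877, -0.1485, 0.1858]
tool_rot: [-3.139, -0.142, 3.08]
contact_force: [-0.9, 1.4, -7.0]
opening: 0.0091
```

>>> carry_out(
  targets=[
    [[-0.007,0,0],0],
    [[-0.007,0,0],0],
    [[-0.007,0,0],0],
    [[-0.007,0,0],0],
  ],
)

```text
time: 21.22
tool_pos: [0.4875, -0.1485, 0.1856]
tool_rot: [-3.141, -0.211, 3.08]
contact_force: [-28.2, 2.8, 16.5]
opening: 0.0091
```

```bash
python3 st.py
```

```text
t 21.225 tcp [ 0.4875 -0.1485  0.1856] q [-0.402  0.472  1.457 -0.071  1.411 -1.893] open 0.0091 F [-28.2   2.8  16.5]
a_up in stand: lean x,y deg [12.07 -0.08] lean az (stand) -0.007
tool x [-0.976   0.0603  0.2091]
tool y [ 6.150e-02  9.981e-01 -6.000e-04]
tool z [-0.2088  0.0123 -0.9779]
```

>>> carry_out(
  targets=[
    [[-0.008,-0.002,0],0],
    [[-0.008,-0.002,0],0],
    [[-0.008,-0.002,0],0],
    [[-0.008,-0.002,0],0],
    [[-0.008,-0.002,0],0],
    [[-0.008,-0.002,0],0],
    [[-0.006,0,0],0],
  ],
)

```text
time: 22.1
tool_pos: [0.4883, -0.148, 0.1852]
tool_rot: [3.114, -0.339, 3.085]
contact_force: [-20.8, -1.5, 9.2]
opening: 0.0097
```

```bash
python3 st.py
```

```text
t 22.1 tcp [ 0.4883 -0.148   0.1852] q [-0.393  0.555  1.348 -0.083  1.568 -1.887] open 0.0097 F [-20.8  -1.5   9.2]
a_up in stand: lean x,y deg [19.42 -1.8 ] lean az (stand) -0.089
tool x [-0.9415  0.0537  0.3327]
tool y [0.0663 0.9975 0.0264]
tool z [-0.3304  0.0469 -0.9427]
```

>>> carry_out(
  targets=[
    [[0,0,0],0],
    [[0,0,-0.02],0],
    [[0,-0.01,-0.05],0],
    [[-0.02,-0.05,-0.02],0.05],
    [[-0.02,-0.06,-0.01],0.05],
    [[-0.02,-0.05,0],0],
    [[0,0,0],0],
  ],
  fingers=0.4,
)

```text
time: 22.98
tool_pos: [0.5616, -0.3334, 0.2632]
tool_rot: [-3.126, -0.332, 2.974]
contact_force: [-0.0, 0.1, -0.5]
opening: 0.055
```

```bash
python3 st.py
python3 - <<'E'
from kin import *
from cell import monitor
s=monitor.observe();M=R.from_euler('xyz',s["tool_rot"]).as_matrix()
for n,(x,y,w) in(("a",(.5753,-.3254,-.3024)),("b",(.467,-.3534,-.2831))):
    g=np.array([x-.010*np.cos(w),y-.010*np.sin(w),.034]); t=g+.019*M[:,2]; print(n,"tcp",t.round(4),"standoff",(t-.06*M[:,2]).round(4),"d standoff",(M.T@(t-.06*M[:,2]-s["tool_pos"])).round(4))
E
```

```text
t 22.975 tcp [ 0.5616 -0.3334  0.2632] q [-0.582  0.8    0.68  -0.157  1.957 -2.025] open 0.055 F [-0.   0.1 -0.5]
a_up in stand: lean x,y deg [18.99 -1.36] lean az (stand) -0.069
tool x [-0.9321  0.158   0.3258]
tool y [ 0.1622  0.9866 -0.0145]
tool z [-0.3238  0.0394 -0.9453]
a tcp [ 0.5596 -0.3217  0.016 ] standoff [ 0.579  -0.324   0.0728] d standoff [-0.0768  0.0148  0.1748]
b tcp [ 0.4512 -0.3499  0.016 ] standoff [ 0.4707 -0.3522  0.0728] d standoff [ 0.0197 -0.0306  0.2088]
```

>>> carry_out(
  targets=[
    [[-0.022,0.004,0.05],0],
    [[-0.022,0.004,0.05],0],
    [[-0.022,0.004,0.05],0],
    [[-0.01,0.002,0.015],0],
    [[0,0,0],0],
  ],
)

```text
time: 23.6
tool_pos: [0.5856, -0.3254, 0.083]
tool_rot: [-3.121, -0.321, 2.973]
contact_force: [0.2, -0.2, 0.5]
opening: 0.0556
```

```bash
python3 st.py; python3 go.py .5596,-.3217,.016
```

```text
t 23.6 tcp [ 0.5856 -0.3254  0.083 ] q [-0.556  0.926  0.904 -0.138  1.602 -1.945] open 0.0556 F [ 0.2 -0.2  0.5]
a_up in stand: lean x,y deg [18.4  -1.01] lean az (stand) -0.053
tool x [-0.9354  0.1596  0.3155]
tool y [ 0.1619  0.9866 -0.0192]
tool z [-0.3143  0.0331 -0.9487]
.5596,-.3217,.016 d [0.0038 0.0007 0.0719] len 0.072 tw 0 q [-0.57  0.94  1.06 -0.14  1.43 -1.93] err 0.0
```

>>> carry_out(
  targets=[
    [[0.001,0,0.025],0],
    [[0.002,0,0.032],0],
    [[0.001,0,0.013],0],
    [[0,0,0.002],0],
  ],
  fingers=0.5,
  grip_force=25,
)

```text
time: 24.1
tool_pos: [0.5647, -0.3257, 0.0259]
tool_rot: [-3.113, -0.304, 2.971]
contact_force: [0.7, 1.0, 0.2]
opening: 0.0457
```

```bash
python3 st.py; python3 go.py .5596,-.3217,.016;python3 w.py w8
```

```text
t 24.1 tcp [ 0.5647 -0.3257  0.0259] q [-0.571  0.932  1.053 -0.145  1.428 -1.935] open 0.0457 F [0.7 1.  0.2]
a_up in stand: lean x,y deg [17.47 -0.4 ] lean az (stand) -0.022
tool x [-0.9404  0.1619  0.2991]
tool y [ 0.1611  0.9866 -0.0275]
tool z [-0.2995  0.0223 -0.9538]
.5596,-.3217,.016 d [0.0025 0.0034 0.0111] len 0.012 tw 0 q [-0.57  0.93  1.09 -0.15  1.4  -1.93] err 0.0
[ 0.5647 -0.3257  0.0259] [-3.1128 -0.3037  2.9711] [-0.5706, 0.932, 1.0531, -0.145, 1.4281, -1.935] 24.1
cam in tool [ 0.0825  0.0003 -0.1588] [[0.002, -0.954, -0.299], [1.0, 0.002, 0.0], [0.0, -0.299, 0.954]]
```

View pics/w8.png

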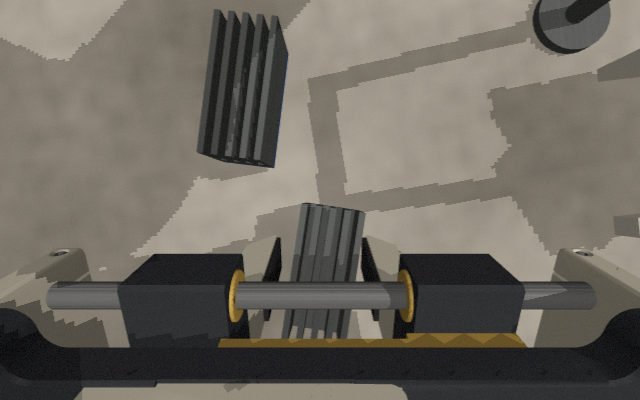

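>>> carry_out(
  targets=[
    [[0.002,0.003,0.01],0],
    [[0,0,0],0],
    [[0,0,0],0],
    [[0,0,0],0],
  ],
  fingers=1,
  grip_force=25,
)

```text
time: 24.65
tool_pos: [0.5621, -0.3227, 0.0189]
tool_rot: [-3.111, -0.299, 2.971]
contact_force: [0.2, -0.3, -1.2]
opening: 0.0362
```

```bash
python3 st.py; python3 w.py w9
```

```text
t 24.65 tcp [ 0.5621 -0.3227  0.0189] q [-0.569  0.93   1.078 -0.145  1.4   -1.93 ] open 0.0362 F [ 0.2 -0.3 -1.2]
a_up in stand: lean x,y deg [17.21 -0.26] lean az (stand) -0.014
tool x [-0.9418  0.1622  0.2945]
tool y [ 0.1607  0.9866 -0.0293]
tool z [-0.2953  0.0197 -0.9552]
[ 0.5621 -0.3227  0.0189] [-3.1109 -0.2989  2.971 ] [-0.5691, 0.9298, 1.0783, -0.1451, 1.4004, -1.9301] 24.65
cam in tool [ 0.0825  0.0003 -0.1587] [[0.002, -0.954, -0.299], [1.0, 0.002, 0.0], [0.0, -0.299, 0.954]]
```

View pics/w9.png

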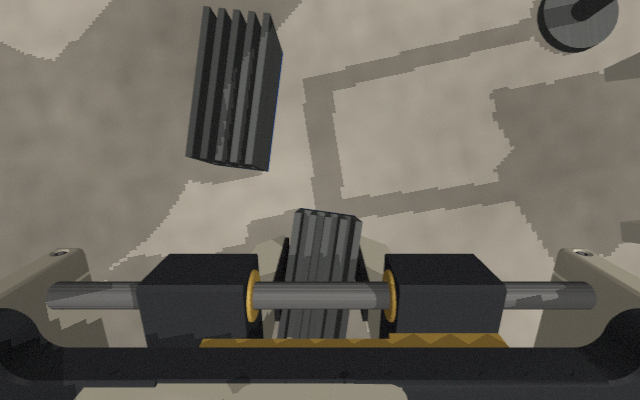

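>>> carry_out(
  targets=[
    [[0,0,0],0.02],
    [[0,0,0],0],
    [[0,0,-0.01],0],
    [[0,0,-0.03],0],
    [[0,0,0],0],
  ],
  grip_force=35,
)

```text
time: 25.32
tool_pos: [0.5746, -0.3237, 0.0587]
tool_rot: [-3.104, -0.298, 2.948]
contact_force: [0.2, -0.7, -2.4]
opening: 0.0357
```

```bash
python3 st.py; python3 w.py w10
```

```text
t 25.325 tcp [ 0.5746 -0.3237  0.0587] q [-0.561  0.91   1.003 -0.141  1.495 -1.915] open 0.0357 F [ 0.2 -0.7 -2.4]
a_up in stand: lean x,y deg [17.2  -0.25] lean az (stand) -0.014
tool x [-0.9382  0.1835  0.2936]
tool y [ 0.1811  0.9828 -0.0357]
tool z [-0.2951  0.0196 -0.9553]
[ 0.5746 -0.3237  0.0587] [-3.1042 -0.298   2.9484] [-0.5612, 0.9096, 1.0034, -0.1413, 1.4954, -1.9148] 25.325
cam in tool [ 0.0825  0.0003 -0.1587] [[0.002, -0.954, -0.299], [1.0, 0.002, 0.0], [0.0, -0.299, 0.954]]
```

View pics/w10.png

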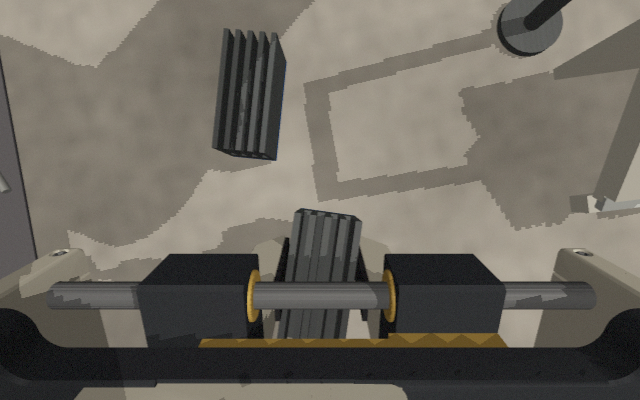

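Run:
```python
from h import *
im=cv2.imread("pics/w10.png");cv2.imwrite("pics/w10z.png",cv2.resize(im[195:350,250:400],None,fx=4,fy=3.8,interpolation=cv2.INTER_CUBIC))
```

```text
(no output)
```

View pics/w10z.png

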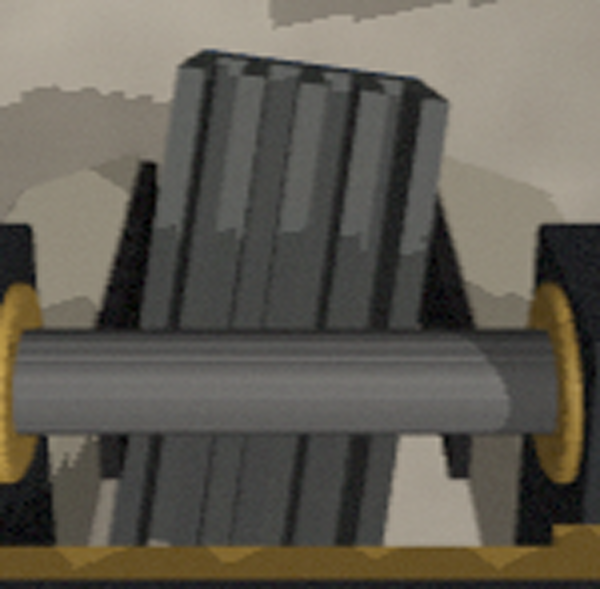

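```bash
cat > hold.py <<'E'
from h import *
import sys,json
def fit(name,TL,TR,Ls,Rs,x0,rotfree=False):
    I=dict(np.load(f"pics/{name}.npz"))
    def pose(q): return R.from_euler('ZYX',[q[3],q[4],q[5]]).as_matrix(),np.array(q[:3])
    def line(a,b,p):
        d=(b-a)/np.linalg.norm(b-a); return d[0]*(p[1]-a[1])-d[1]*(p[0]-a[0])
    def g(q):
        Rm,c=pose(q); P=np.array([[-.038,-.017,.021],[-.038,.017,.021],[.038,-.017,.021],[.038,.017,.021]])@Rm.T+c
        u=proj(I,P)
        r=list(u[0]-TL)+list(u[1]-TR)+[line(u[0],u[2],p) for p in Ls]+[line(u[1],u[3],p) for p in Rs]
        return r+[(q[4])*30,(q[5])*30]
    r=least_squares(g,x0); return r.x,np.array(r.fun).round(1)
if __name__=="__main__":
    f=lambda x,y:np.array([250+x/4-.3,195+y/3.8-.3])
    q,e=fit("w10",f(180,66),f(446,99),[f(143,325),f(108,545)],[f(420,325),f(383,545)],[.575,-.325,.06,-.25,0,0])
    print(q.round(4),e)
    tr=[-3.1042,-.298,2.9484];tp=np.array([.5746,-.3237,.0587])
    M=R.from_euler('xyz',tr).as_matrix()
    B=R.from_euler('ZYX',q[3:]).as_matrix()
    print("block centre in tool",(M.T@(q[:3]-tp)).round(4)); print((M.T@B).round(3)); np.savez("hold.npz",c=M.T@(q[:3]-tp),B=M.T@B)
E
python3 hold.py
```

```text
[ 0.5892 -0.3268  0.0612 -0.3168 -0.0084 -0.0011] [-0.2 -0.3  0.6  0.4 -0.3  0.5 -1.   0.3 -0.3 -0. ]
block centre in tool [-0.0135 -0.0005 -0.0068]
[[-0.946 -0.118  0.301]
 [-0.134  0.99  -0.033]
 [-0.295 -0.072 -0.953]]
```

```bash
cat > place.py <<'E'
# usage: place.py k height : best twist and move for block in hand to pocket k, raised by height along normal, +xoff down-slope
import sys
from kin import *
from cell import monitor
k=int(sys.argv[1]);h=float(sys.argv[2]);xo=float(sys.argv[3]) if len(sys.argv)>3 else 0
ST=np.load("stand.npy") if __import__("os").path.exists("stand.npy") else np.array([.5406,-.0118,-.0522])
H=np.load("hold.npz");c,B=H["c"],H["B"]
s=monitor.observe();M=R.from_euler('xyz',s["tool_rot"]).as_matrix();p=s["tool_pos"]
Rs=R.from_euler('z',ST[2]).as_matrix()@SL
def yawerr(t):
    Bw=Rs.T@M@R.from_euler('z',t).as_matrix()@B; return np.arctan2(-Bw[1,0],-Bw[0,0])
t0=-yawerr(0); 
for _ in range(20):
    t0=t0+yawerr(t0)*(1 if abs(yawerr(t0+.01*np.sign(yawerr(t0)) ))<abs(yawerr(t0)) else -1)
Mt=M@R.from_euler('z',t0).as_matrix(); Bw=Rs.T@Mt@B
q6=s["qpos"][5]
print("t",s["time"],"twist",t0.round(3),"or",(t0-2*np.pi*np.sign(t0)).round(3),"q6",q6.round(2),"block in seat frame z:",Bw[:,2].round(3),"x:",Bw[:,0].round(3))
seat=st2w(ST,slope([[xo,-.093+.062*k,.021+h]]))[0]
tcp=seat-Mt@c
print("tcp target",tcp.round(4),"d now axes",(M.T@(tcp-p)).round(4),"d final axes",(Mt.T@(tcp-p)).round(4))
cur=Rs.T@(p+M@c-st2w(ST,slope([[0,-.093+.062*k,.021]]))[0]); print("block now rel seat (slope frame)",cur.round(4))
q,e=ik(tcp,Mt,s["qpos"]+[0,0,0,0,0,t0]);print("ik",q.round(2),round(e,4))
E
python3 place.py 2 .1 .03
```

```text
t 25.375 twist -3.413 or 2.87 q6 -1.91 block in seat frame z: [0.079 0.069 0.995] x: [-0.997  0.002  0.079]
tcp target [0.6395 0.0155 0.1343] d now axes [ 0.0229  0.3421 -0.0864] d final axes [ 0.0697 -0.3357 -0.0864]
block now rel seat (slope frame) [ 0.053  -0.3425  0.0144]
ik [ 0.2   0.56  1.97 -1.    0.37 -3.11] 2.4022
```

```bash
cat > path.py <<'E'
# path.py twist nrows  wx,wy,wz@n ... : rows in tool axes for world displacement spread over rows with constant twist per row
import sys
from kin import *
from cell import monitor
s=monitor.observe();M=R.from_euler('xyz',s["tool_rot"]).as_matrix()
tw=float(sys.argv[1]); out=[]
for a in sys.argv[2:]:
    v,n=a.split("@");v=np.array([float(x) for x in v.split(",")]);n=int(n)
    for i in range(n):
        d=M.T@(v/n); out.append([d.round(3).tolist(),tw]); M=M@R.from_euler('z',tw).as_matrix()
print(out)
E
python3 path.py .185 0.06,0,.13@4 .07,.30,.02@12
```

```text
[[[-0.004, 0.002, -0.035], 0.185], [[-0.004, 0.002, -0.035], 0.185], [[-0.004, 0.003, -0.035], 0.185], [[-0.003, 0.004, -0.035], 0.185], [[0.017, 0.019, -0.003], 0.185], [[0.02, 0.016, -0.003], 0.185], [[0.023, 0.012, -0.003], 0.185], [[0.024, 0.007, -0.003], 0.185], [[0.025, 0.003, -0.003], 0.185], [[0.025, -0.002, -0.003], 0.185], [[0.025, -0.007, -0.003], 0.185], [[0.023, -0.011, -0.003], 0.185], [[0.021, -0.015, -0.003], 0.185], [[0.017, -0.019, -0.003], 0.185], [[0.014, -0.022, -0.003], 0.185], [[0.01, -0.024, -0.003], 0.185]]
```

>>> carry_out(
  targets=[
    [[-0.004,0.002,-0.035],0.185],
    [[-0.004,0.002,-0.035],0.185],
    [[-0.004,0.003,-0.035],0.185],
    [[-0.003,0.004,-0.035],0.185],
    [[0.017,0.019,-0.003],0.185],
    [[0.02,0.016,-0.003],0.185],
    [[0.023,0.012,-0.003],0.185],
    [[0.024,0.007,-0.003],0.185],
  ],
)

```text
time: 26.38
tool_pos: [0.6552, -0.2226, 0.1827]
tool_rot: [-2.819, 0.006, 1.45]
contact_force: [-0.6, 0.2, -3.0]
opening: 0.0363
```

```bash
python3 st.py;  python3 place.py 2 .1 .03
```

```text
t 26.375 tcp [ 0.6552 -0.2226  0.1827] q [-0.396  0.933  0.621 -0.097  1.896 -0.291] open 0.0363 F [-0.6  0.2 -3. ]
a_up in stand: lean x,y deg [18.45 -0.96] lean az (stand) -0.05
tool x [ 0.1201  0.9927 -0.006 ]
tool y [ 0.9414 -0.1158 -0.3168]
tool z [-0.3152  0.0324 -0.9485]
t 26.375 twist 1.365 or -4.918 q6 -0.29 block in seat frame z: [0.097 0.06  0.993] x: [-0.995 -0.003  0.097]
tcp target [0.6393 0.0156 0.1341] d now axes [ 0.2348 -0.0272  0.0588] d final axes [ 0.0213 -0.2355  0.0588]
block now rel seat (slope frame) [ 0.0421 -0.2491  0.1585]
ik [-0.1   0.83  0.95  0.    1.68  1.39] 0.0
```

```bash
python3 path.py .172 -0.0,.24,0.0@8
```

```text
[[[0.03, -0.003, 0.001], 0.172], [[0.029, -0.009, 0.001], 0.172], [[0.027, -0.013, 0.001], 0.172], [[0.024, -0.018, 0.001], 0.172], [[0.021, -0.022, 0.001], 0.172], [[0.017, -0.025, 0.001], 0.172], [[0.012, -0.027, 0.001], 0.172], [[0.007, -0.029, 0.001], 0.172]]
```

>>> carry_out(
  targets=[
    [[0.03,-0.003,0.001],0.172],
    [[0.029,-0.009,0.001],0.172],
    [[0.027,-0.013,0.001],0.172],
    [[0.024,-0.018,0.001],0.172],
    [[0.021,-0.022,0.001],0.172],
    [[0.017,-0.025,0.001],0.172],
    [[0.012,-0.027,0.001],0.172],
    [[0.005,-0.02,0.001],0.16],
    [[0,0,0],0],
  ],
)

```text
time: 27.5
tool_pos: [0.6538, 0.0178, 0.167]
tool_rot: [-3.089, 0.34, 0.05]
contact_force: [-0.6, -0.1, -1.6]
opening: 0.036
```

```bash
python3 st.py;  python3 place.py 2 .06 .0; python3 w.py w11
```

```text
t 27.5 tcp [0.6538 0.0178 0.167 ] q [-0.092  0.861  0.815  0.005  1.809  1.438] open 0.036 F [-0.6 -0.1 -1.6]
a_up in stand: lean x,y deg [19.68 -1.11] lean az (stand) -0.054
tool x [ 0.9416  0.047  -0.3336]
tool y [ 0.0323 -0.9983 -0.0494]
tool z [-0.3353  0.0357 -0.9414]
t 27.5 twist -0.032 or 6.251 q6 1.44 block in seat frame z: [0.119 0.054 0.991] x: [-0.993  0.007  0.119]
tcp target [0.5931 0.0178 0.1143] d now axes [-0.0396  0.0006  0.07  ] d final axes [-0.0396 -0.0006  0.07  ]
block now rel seat (slope frame) [0.0261 0.0036 0.136 ]
ik [-0.1   0.77  1.14  0.    1.57  1.4 ] 0.0
[0.6538 0.0178 0.167 ] [-3.0892  0.3401  0.0498] [-0.0921, 0.8614, 0.8149, 0.0048, 1.8093, 1.4382] 27.5
cam in tool [ 0.0808 -0.0005 -0.1587] [[0.002, -0.953, -0.302], [1.0, 0.001, 0.001], [-0.0, -0.302, 0.953]]
```

View pics/w11.png

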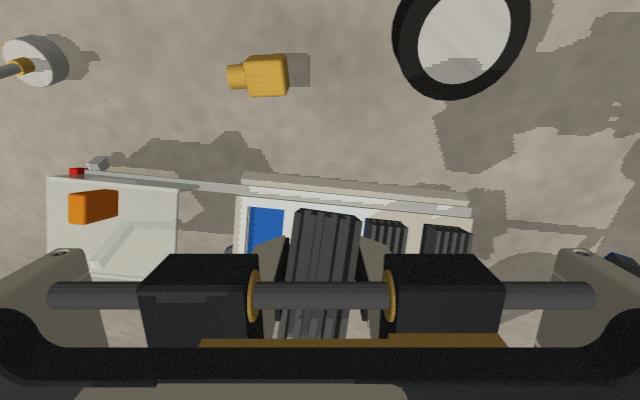

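```bash
cat > ov.py <<'E'
import sys
from kin import *
n=sys.argv[1];x0,y0,x1,y1=map(int,sys.argv[2].split(","));p=[.5406,-.0118,-.0522]
if __import__("os").path.exists("stand.npy"): p=np.load("stand.npy")
I=dict(np.load(f"pics/{n}.npz"));im=cv2.imread(f"pics/{n}.png")
f=min(780/(x1-x0),580/(y1-y0));f=int(f*10)/10
im=cv2.resize(im[y0:y1,x0:x1],None,fx=f,fy=f,interpolation=cv2.INTER_CUBIC)
for k in range(4):
    for z,c in((0,(0,255,0)),(.008,(0,0,255))): cv2.polylines(im,[((proj(I,st2w(p,pk(k,z)))-[x0,y0]+.5)*f).astype(int)],True,c,1)
if len(sys.argv)>3:
    tp=np.array([float(v) for v in sys.argv[3].split(",")]);tr=[float(v) for v in sys.argv[4].split(",")]
    M=R.from_euler('xyz',tr).as_matrix();H=np.load("hold.npz")
    P=np.array([[a,b,.021] for a,b in((-.038,-.017),(-.038,.017),(.038,.017),(.038,-.017))])@(M@H["B"]).T+tp+M@H["c"]
    cv2.polylines(im,[((proj(I,P)-[x0,y0]+.5)*f).astype(int)],True,(255,0,255),1)
cv2.imwrite(f"pics/{n}_ov.png",im);print(f)
E
python3 ov.py w11 190,160,490,350 .6538,.0178,.167 -3.0892,.3401,.0498
```

```text
2.6
```

View pics/w11_ov.png

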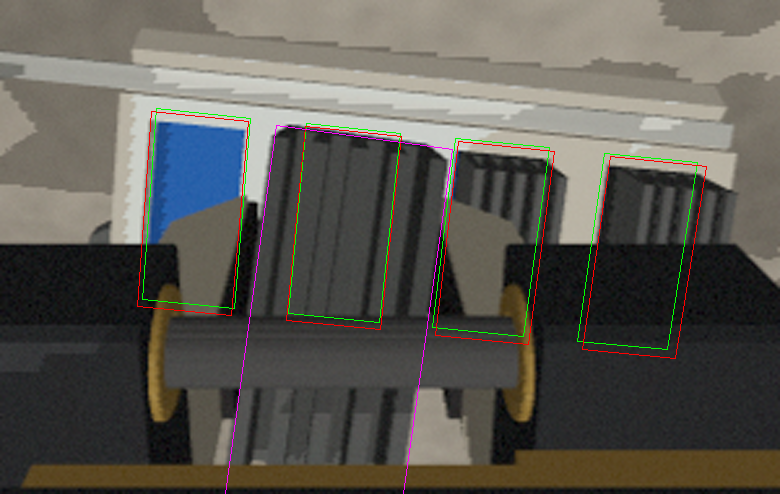

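>>> carry_out(
  targets=[
    [[-0.013,0,0.022],-0.03],
    [[-0.014,0,0.025],0],
    [[-0.012,0,0.022],0],
    [[0,0,0],0],
  ],
)

```text
time: 28.05
tool_pos: [0.5917, 0.0106, 0.1116]
tool_rot: [-3.075, 0.339, 0.092]
contact_force: [-0.0, -0.5, -1.2]
opening: 0.0359
```

```bash
python3 st.py;  python3 place.py 2 .02 .0; python3 w.py w12
```

```text
t 28.05 tcp [0.5917 0.0106 0.1116] q [-0.11   0.775  1.146 -0.002  1.566  1.38 ] open 0.0359 F [-0.  -0.5 -1.2]
a_up in stand: lean x,y deg [19.77 -1.09] lean az (stand) -0.053
tool x [ 0.939   0.0869 -0.3329]
tool y [ 0.07   -0.9956 -0.0626]
tool z [-0.3368  0.0355 -0.9409]
t 28.05 twist -0.006 or 6.277 q6 1.38 block in seat frame z: [0.12  0.059 0.991] x: [-0.993 -0.006  0.12 ]
tcp target [0.5731 0.0191 0.0796] d now axes [-0.0061 -0.0077  0.0366] d final axes [-0.006  -0.0078  0.0366]
block now rel seat (slope frame) [ 0.0005 -0.0074  0.0571]
ik [-0.1   0.77  1.24  0.    1.47  1.38] 0.0
[0.5917 0.0106 0.1116] [-3.0752  0.3393  0.0923] [-0.1105, 0.7745, 1.1463, -0.0019, 1.5662, 1.3797] 28.05
cam in tool [ 0.0808 -0.0005 -0.1587] [[0.002, -0.953, -0.302], [1.0, 0.001, 0.001], [-0.0, -0.302, 0.953]]
```

View pics/w12.png

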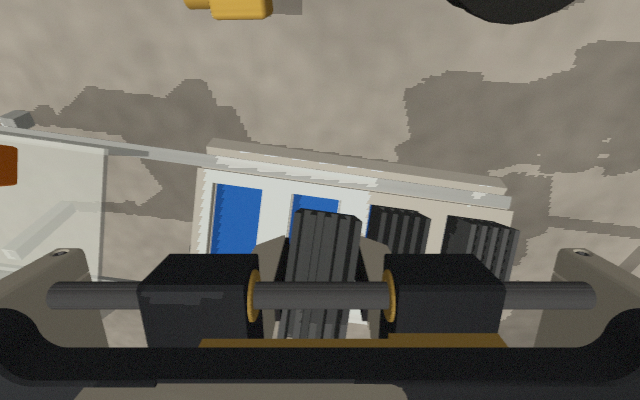

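>>> carry_out(
  targets=[
    [[-0.002,-0.006,0.01],0],
    [[-0.002,-0.002,0.012],0],
    [[-0.002,-0.001,0.006],0],
    [[0,0,0],0],
  ],
)

```text
time: 28.6
tool_pos: [0.5786, 0.0197, 0.0878]
tool_rot: [-3.076, 0.333, 0.093]
contact_force: [0.2, -0.7, -2.4]
opening: 0.0359
```

```bash
python3 st.py;  python3 place.py 2 .01 .0; python3 w.py w13
python3 - <<'E'
from h import *
im=cv2.imread("pics/w13.png");cv2.imwrite("pics/w13z.png",cv2.resize(im[130:345,180:520],None,fx=2.3,fy=2.3,interpolation=cv2.INTER_CUBIC))
E
```

```text
t 28.6 tcp [0.5786 0.0197 0.0878] q [-0.099  0.771  1.223  0.002  1.487  1.389] open 0.0359 F [ 0.2 -0.7 -2.4]
a_up in stand: lean x,y deg [19.41 -1.07] lean az (stand) -0.053
tool x [ 0.9409  0.0878 -0.327 ]
tool y [ 0.0714 -0.9955 -0.062 ]
tool z [-0.331  0.035 -0.943]
t 28.6 twist 0.001 or -6.282 q6 1.39 block in seat frame z: [0.114 0.057 0.992] x: [-0.993 -0.     0.114]
tcp target [0.5682 0.0193 0.071 ] d now axes [-0.0044  0.0008  0.0192] d final axes [-0.0044  0.0008  0.0192]
block now rel seat (slope frame) [0.0006 0.001  0.0297]
ik [-0.1   0.77  1.27  0.    1.44  1.39] 0.0
[0.5786 0.0197 0.0878] [-3.076   0.3331  0.093 ] [-0.0993, 0.7708, 1.2232, 0.002, 1.4868, 1.3889] 28.6
cam in tool [ 0.0808 -0.0005 -0.1587] [[0.002, -0.953, -0.302], [1.0, 0.001, 0.001], [-0.0, -0.302, 0.953]]
```

View pics/w13z.png

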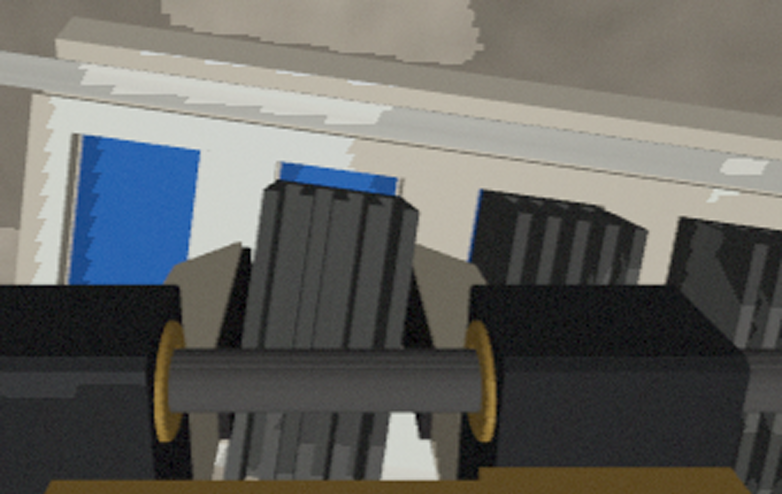

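Run:
```python
from kin import *
I=dict(np.load("pics/w13.npz"));p=[.5406,-.0118,-.0522]
f=lambda u:((u-[180,130]+.5)*2.3).round(0)
for k in(2,3): print("pocket",k,"ridge-top corners (near/far)",f(proj(I,st2w(p,pk(k,.008)))).tolist(), "floor",f(proj(I,st2w(p,pk(k,0)))).tolist())
M=R.from_euler('xyz',[-3.076,.3331,.093]).as_matrix();tp=np.array([.5786,.0197,.0878]);H=np.load("hold.npz")
for z in(.021,-.021):
    P=np.array([[-.038,b,z] for b in(-.017,.017)])@(M@H["B"]).T+tp+M@H["c"]; print("block far edge z",z,f(proj(I,P)).tolist())
```

```text
pocket 2 ridge-top corners (near/far) [[369.0, 423.0], [409.0, 168.0], [281.0, 150.0], [247.0, 407.0]] floor [[368.0, 411.0], [406.0, 164.0], [282.0, 147.0], [249.0, 396.0]]
pocket 3 ridge-top corners (near/far) [[174.0, 398.0], [205.0, 139.0], [74.0, 121.0], [49.0, 382.0]] floor [[179.0, 387.0], [209.0, 137.0], [83.0, 120.0], [58.0, 371.0]]
block far edge z 0.021 [[268.0, 180.0], [423.0, 202.0]]
block far edge z -0.021 [[285.0, 176.0], [407.0, 193.0]]
```

```bash
python3 -c "
import numpy as np;np.save('stand.npy',[.5386,-.0118,-.0522])"; python3 place.py 2 .007 -.001
```

```text
t 28.65 twist 0.001 or -6.282 q6 1.39 block in seat frame z: [0.113 0.057 0.992] x: [-0.994 -0.     0.113]
tcp target [0.5639 0.0194 0.0689] d now axes [-0.008   0.0004  0.0229] d final axes [-0.008   0.0004  0.0229]
block now rel seat (slope frame) [0.0025 0.0011 0.031 ]
ik [-0.1   0.77  1.29  0.    1.42  1.39] 0.0
```

>>> carry_out(
  targets=[
    [[-0.005,0,0.008],0],
    [[-0.003,0.001,0.009],0],
    [[0,0,0.004],0],
    [[0,0,0],0],
  ],
)

```text
time: 29.15
tool_pos: [0.5637, 0.0185, 0.0698]
tool_rot: [-3.076, 0.332, 0.093]
contact_force: [0.1, 0.2, -2.3]
opening: 0.0359
```

```bash
python3 st.py;  python3 place.py 2 .005 -.001; python3 w.py w14
python3 - <<'E'
from h import *
im=cv2.imread("pics/w14.png");cv2.imwrite("pics/w14z.png",cv2.resize(im[130:345,180:520],None,fx=2.3,fy=2.3,interpolation=cv2.INTER_CUBIC))
E
```

```text
t 29.15 tcp [0.5637 0.0185 0.0698] q [-1.030e-01  7.640e-01  1.292e+00  1.000e-03  1.423e+00  1.385e+00] open 0.0359 F [ 0.1  0.2 -2.3]
a_up in stand: lean x,y deg [19.34 -1.07] lean az (stand) -0.053
tool x [ 0.9414  0.0877 -0.3258]
tool y [ 0.0714 -0.9955 -0.0617]
tool z [-0.3298  0.0348 -0.9434]
t 29.15 twist 0.001 or -6.282 q6 1.39 block in seat frame z: [0.113 0.057 0.992] x: [-0.994 -0.     0.113]
tcp target [0.5629 0.0194 0.0672] d now axes [ 0.0001 -0.0008  0.0028] d final axes [ 0.0001 -0.0008  0.0028]
block now rel seat (slope frame) [-0.0015 -0.0009  0.0077]
ik [-0.1   0.77  1.3   0.    1.42  1.39] 0.0
[0.5637 0.0185 0.0698] [-3.0763  0.3319  0.0929] [-0.1034, 0.7644, 1.2922, 0.0006, 1.423, 1.3853] 29.15
cam in tool [ 0.0808 -0.0005 -0.1587] [[0.002, -0.953, -0.302], [1.0, 0.001, 0.001], [-0.0, -0.302, 0.953]]
```

View pics/w14z.png

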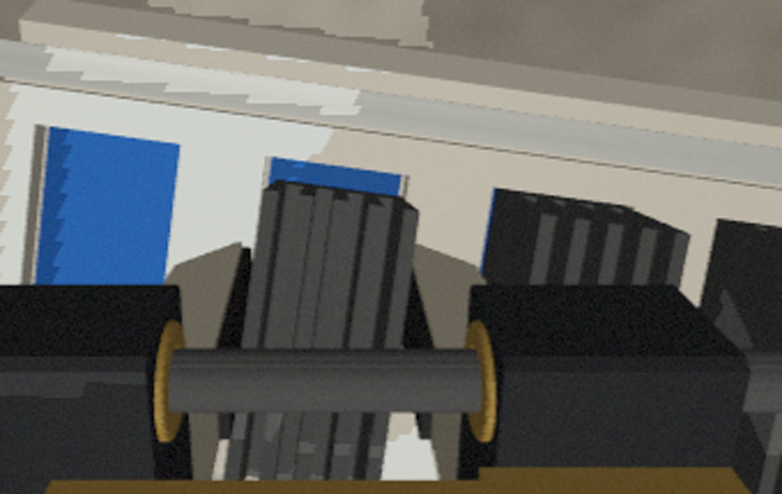

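Run:
```python
from kin import *
I=dict(np.load("pics/w14.npz"));p=np.load("stand.npy")
f=lambda u:((u-[180,130]+.5)*2.3).round(0)
for k in(2,3): print("pocket",k,"ridge-top far",f(proj(I,st2w(p,pk(k,.008))))[1:3].tolist(), "floor",f(proj(I,st2w(p,pk(k,0))))[1:3].tolist())
M=R.from_euler('xyz',[-3.0763,.3319,.0929]).as_matrix();tp=np.array([.5637,.0185,.0698]);H=np.load("hold.npz")
for z in(.021,-.021):
    P=np.array([[-.038,b,z] for b in(-.017,.017)])@(M@H["B"]).T+tp+M@H["c"]; print("block far edge z",z,f(proj(I,P)).tolist())
P=np.array([[-.038,b,-.021] for b in(-.017,.017)])@(M@H["B"]).T+tp+M@H["c"]
im=cv2.imread("pics/w14.png");cv2.imwrite("pics/w14zz.png",cv2.resize(im[190:260,270:380],None,fx=7,fy=7,interpolation=cv2.INTER_CUBIC))
```

```text
pocket 2 ridge-top far [[414.0, 170.0], [270.0, 150.0]] floor [[410.0, 166.0], [272.0, 147.0]]
pocket 3 ridge-top far [[185.0, 138.0], [39.0, 118.0]] floor [[191.0, 136.0], [51.0, 116.0]]
block far edge z 0.021 [[267.0, 180.0], [423.0, 202.0]]
block far edge z -0.021 [[285.0, 176.0], [407.0, 193.0]]
```

View pics/w14zz.png

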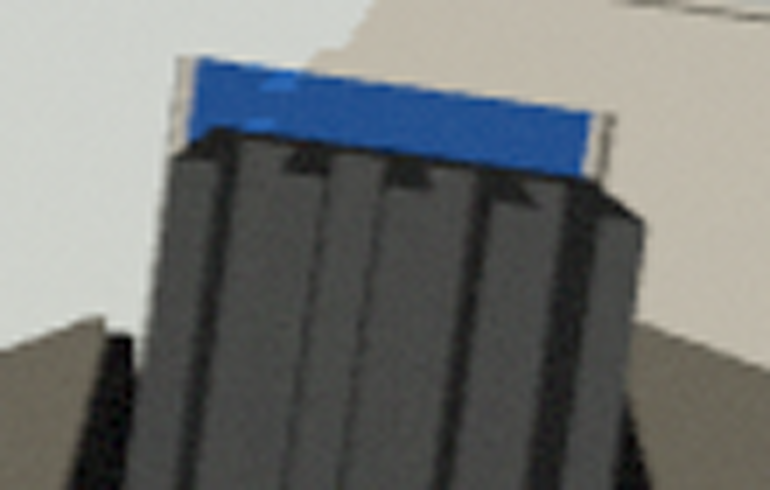

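>>> carry_out(
  targets=[
    [[0.003,-0.001,0.0005],0],
    [[0,0,0.002],0],
    [[0,0,0.002],0],
    [[0,0,0.002],0],
  ],
  grip_force=10,
)

```text
time: 29.7
tool_pos: [0.5655, 0.0197, 0.0645]
tool_rot: [-3.077, 0.33, 0.092]
contact_force: [0.7, 0.8, 6.9]
opening: 0.0345
```

```bash
python3 st.py;  python3 place.py 2 .0 .001
```

```text
t 29.7 tcp [0.5655 0.0197 0.0645] q [-1.010e-01  7.720e-01  1.292e+00  1.000e-03  1.413e+00  1.388e+00] open 0.0345 F [0.7 0.8 6.9]
a_up in stand: lean x,y deg [19.2  -1.03] lean az (stand) -0.052
tool x [ 0.9422  0.0873 -0.3236]
tool y [ 0.0714 -0.9956 -0.0607]
tool z [-0.3275  0.0341 -0.9442]
t 29.7 twist 0.001 or -6.282 q6 1.39 block in seat frame z: [0.11  0.058 0.992] x: [-0.994 -0.     0.11 ]
tcp target [0.5621 0.0195 0.0619] d now axes [-0.0024  0.0002  0.0035] d final axes [-0.0024  0.0002  0.0035]
block now rel seat (slope frame) [0.0026 0.0004 0.0039]
ik [-0.1   0.77  1.31  0.    1.4   1.39] 0.0
```

>>> carry_out(
  targets=[
    [[-0.001,0,0.002],0],
    [[-0.001,0,0.002],0],
    [[-0.0005,0,0.002],0],
  ],
  grip_force=5,
)

```text
time: 30.08
tool_pos: [0.5654, 0.0198, 0.0628]
tool_rot: [-3.079, 0.318, 0.091]
contact_force: [-0.1, -0.3, 7.5]
opening: 0.0344
```

```bash
python3 st.py;  python3 place.py 2 .0 .001;python3 w.py w15
python3 - <<'E'
from h import *
im=cv2.imread("pics/w15.png");cv2.imwrite("pics/w15z.png",cv2.resize(im[130:345,180:520],None,fx=2.3,fy=2.3,interpolation=cv2.INTER_CUBIC))
E
```

```text
t 30.075 tcp [0.5654 0.0198 0.0628] q [-0.102  0.766  1.306  0.002  1.393  1.388] open 0.0344 F [-0.1 -0.3  7.5]
a_up in stand: lean x,y deg [18.51 -1.05] lean az (stand) -0.055
tool x [ 0.946   0.0865 -0.3124]
tool y [ 0.0714 -0.9957 -0.0594]
tool z [-0.3161  0.0339 -0.9481]
t 30.075 twist -0.004 or 6.279 q6 1.39 block in seat frame z: [0.098 0.059 0.993] x: [-0.995 -0.005  0.098]
tcp target [0.5623 0.0195 0.062 ] d now axes [-0.0027  0.0001  0.0017] d final axes [-0.0027  0.      0.0017]
block now rel seat (slope frame) [0.0033 0.0005 0.0022]
ik [-0.1   0.76  1.32  0.    1.39  1.38] 0.0
[0.5654 0.0198 0.0628] [-3.079   0.3177  0.0911] [-0.1015, 0.7663, 1.3058, 0.0017, 1.393, 1.3876] 30.075
cam in tool [ 0.0808 -0.0005 -0.1588] [[0.002, -0.953, -0.302], [1.0, 0.001, 0.001], [-0.0, -0.302, 0.953]]
```

View pics/w15z.png

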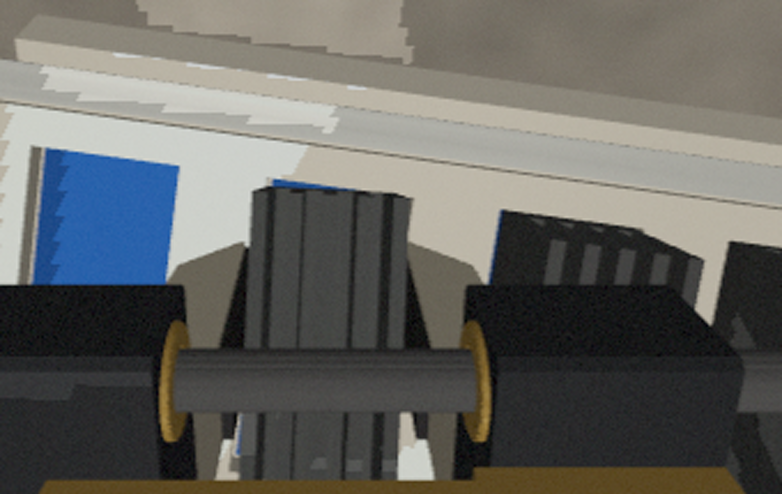

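>>> carry_out(
  targets=[
    [[-0.001,0,-0.003],0],
    [[0,0,0],0.075],
    [[0,0,0],0.07],
    [[0,0,0],0],
  ],
)

```text
time: 30.62
tool_pos: [0.5655, 0.0199, 0.0651]
tool_rot: [-3.127, 0.323, -0.065]
contact_force: [-0.2, -1.0, -1.4]
opening: 0.0344
```

```bash
python3 st.py; python3 w.py w16
python3 - <<'E'
from h import *
im=cv2.imread("pics/w16.png");cv2.imwrite("pics/w16z.png",cv2.resize(im[130:345,180:520],None,fx=2.3,fy=2.3,interpolation=cv2.INTER_CUBIC))
E
```

```text
t 30.625 tcp [0.5655 0.0199 0.0651] q [-0.102  0.763  1.304  0.003  1.397  1.536] open 0.0344 F [-0.2 -1.  -1.4]
a_up in stand: lean x,y deg [18.47 -1.1 ] lean az (stand) -0.057
tool x [ 0.9464 -0.0615 -0.317 ]
tool y [-0.0693 -0.9975 -0.0134]
tool z [-0.3154  0.0347 -0.9483]
[0.5655 0.0199 0.0651] [-3.1275  0.3226 -0.0649] [-0.1017, 0.7633, 1.3045, 0.0025, 1.3967, 1.5355] 30.625
cam in tool [ 0.0807 -0.0004 -0.1587] [[0.002, -0.953, -0.302], [1.0, 0.001, 0.001], [-0.0, -0.302, 0.953]]
```

View pics/w16z.png

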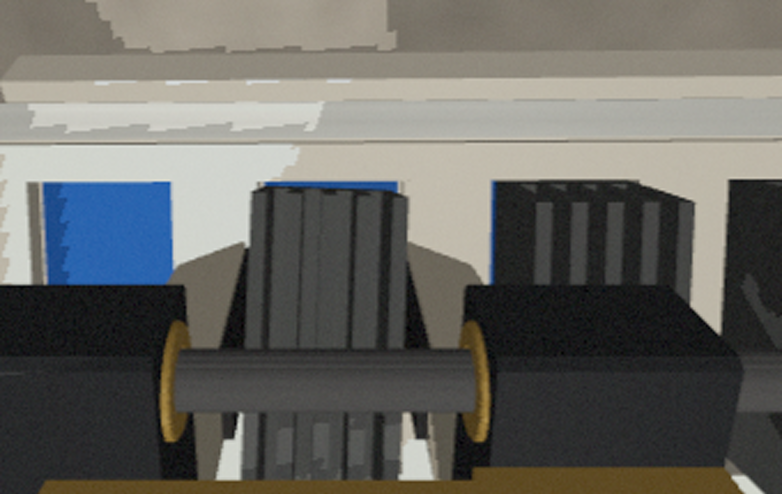

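>>> carry_out(
  targets=[
    [[-0.0005,0,0.002],0],
    [[-0.0005,0,0.002],0],
    [[-0.0005,0,0.002],0],
    [[-0.0005,0,0.002],0],
  ],
  grip_force=4,
)

```text
time: 31.18
tool_pos: [0.5613, 0.0203, 0.0605]
tool_rot: [-3.126, 0.321, -0.061]
contact_force: [-0.5, 0.4, 6.3]
opening: 0.0343
```

```bash
python3 st.py; python3 w.py w17
python3 - <<'E'
from h import *
im=cv2.imread("pics/w17.png");cv2.imwrite("pics/w17z.png",cv2.resize(im[130:345,180:520],None,fx=2.3,fy=2.3,interpolation=cv2.INTER_CUBIC))
E
```

```text
t 31.175 tcp [0.5613 0.0203 0.0605] q [-0.102  0.761  1.324  0.002  1.378  1.532] open 0.0343 F [-0.5  0.4  6.3]
a_up in stand: lean x,y deg [18.36 -1.08] lean az (stand) -0.057
tool x [ 0.9473 -0.0577 -0.3152]
tool y [-0.0656 -0.9977 -0.0144]
tool z [-0.3136  0.0343 -0.9489]
[0.5613 0.0203 0.0605] [-3.1265  0.3207 -0.0609] [-0.1017, 0.761, 1.324, 0.0023, 1.3776, 1.5316] 31.175
cam in tool [ 0.0808 -0.0004 -0.1587] [[0.002, -0.953, -0.302], [1.0, 0.001, 0.001], [-0.0, -0.302, 0.953]]
```

View pics/w17z.png

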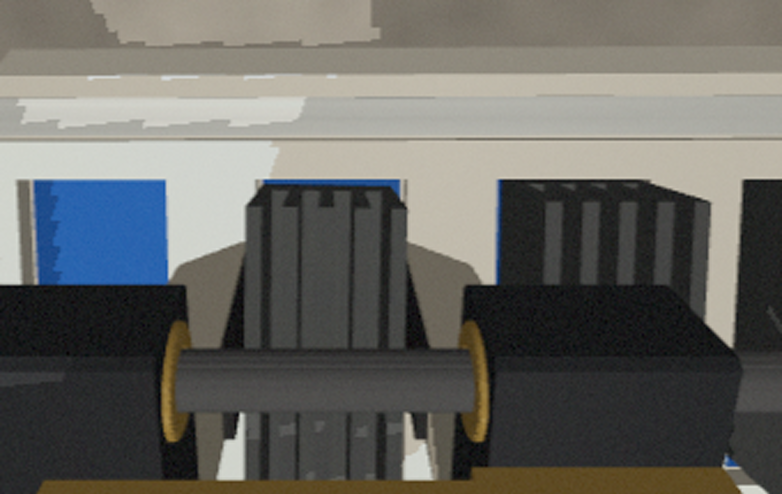

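>>> carry_out(
  targets=[
    [[0,0,0],0],
    [[0,0,0],0],
  ],
  fingers=0.54,
)

```text
time: 31.48
tool_pos: [0.5611, 0.0205, 0.0604]
tool_rot: [-3.126, 0.321, -0.06]
contact_force: [0.1, -0.8, -0.7]
opening: 0.0419
```

```bash
python3 st.py; python3 w.py w18
python3 - <<'E'
from h import *
im=cv2.imread("pics/w18.png");cv2.imwrite("pics/w18z.png",cv2.resize(im[130:345,180:520],None,fx=2.3,fy=2.3,interpolation=cv2.INTER_CUBIC))
E
```

```text
t 31.475 tcp [0.5611 0.0205 0.0604] q [-0.101  0.761  1.325  0.003  1.377  1.531] open 0.0419 F [ 0.1 -0.8 -0.7]
a_up in stand: lean x,y deg [18.37 -1.1 ] lean az (stand) -0.058
tool x [ 0.9473 -0.0569 -0.3153]
tool y [-0.0649 -0.9978 -0.015 ]
tool z [-0.3138  0.0347 -0.9489]
[0.5611 0.0205 0.0604] [-3.1258  0.3208 -0.06  ] [-0.1015, 0.7606, 1.3249, 0.0027, 1.3772, 1.5309] 31.475
cam in tool [ 0.0808 -0.0004 -0.1587] [[0.002, -0.953, -0.302], [1.0, 0.001, 0.001], [-0.0, -0.302, 0.953]]
```

View pics/w18z.png

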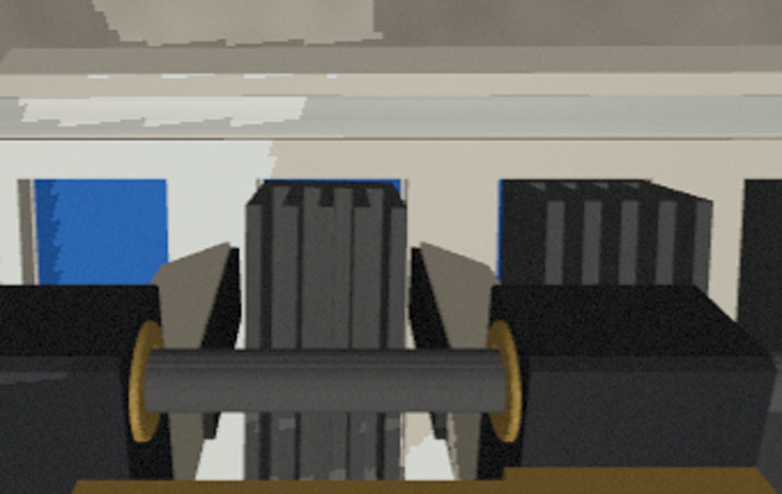

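>>> carry_out(
  targets=[
    [[0,0,-0.03],0],
    [[0,0,-0.05],0],
    [[0.02,0,-0.03],0],
  ],
)

```text
time: 31.9
tool_pos: [0.6131, 0.016, 0.1587]
tool_rot: [-3.125, 0.328, -0.059]
contact_force: [1.9, -0.7, 0.6]
opening: 0.0423
```

```bash
python3 st.py; python3 path.py -.187 .02,-.28,0.03@8 -.14,-.09,0@8
```

```text
t 31.9 tcp [0.6131 0.016  0.1587] q [-0.1    0.765  1.025  0.003  1.68   1.532] open 0.0423 F [ 1.9 -0.7  0.6]
a_up in stand: lean x,y deg [18.8  -1.14] lean az (stand) -0.058
tool x [ 0.945  -0.0559 -0.3223]
tool y [-0.0644 -0.9978 -0.0157]
tool z [-0.3207  0.0356 -0.9465]
[[[0.003, 0.035, -0.006], -0.187], [[-0.003, 0.035, -0.006], -0.187], [[-0.01, 0.033, -0.006], -0.187], [[-0.016, 0.031, -0.006], -0.187], [[-0.021, 0.028, -0.006], -0.187], [[-0.026, 0.023, -0.006], -0.187], [[-0.03, 0.018, -0.006], -0.187], [[-0.033, 0.012, -0.006], -0.187], [[-0.014, -0.015, 0.005], -0.187], [[-0.01, -0.017, 0.005], -0.187], [[-0.007, -0.019, 0.005], -0.187], [[-0.003, -0.02, 0.005], -0.187], [[0.0, -0.02, 0.005], -0.187], [[0.004, -0.02, 0.005], -0.187], [[0.008, -0.019, 0.005], -0.187], [[0.011, -0.017, 0.005], -0.187]]
```

>>> carry_out(
  targets=[
    [[0.003,0.035,-0.006],-0.187],
    [[-0.003,0.035,-0.006],-0.187],
    [[-0.01,0.033,-0.006],-0.187],
    [[-0.016,0.031,-0.006],-0.187],
    [[-0.021,0.028,-0.006],-0.187],
    [[-0.026,0.023,-0.006],-0.187],
    [[-0.03,0.018,-0.006],-0.187],
    [[-0.033,0.012,-0.006],-0.187],
    [[-0.014,-0.015,0.005],-0.187],
  ],
  fingers=0.4,
)

```text
time: 33.02
tool_pos: [0.6209, -0.2838, 0.1903]
tool_rot: [-2.819, -0.055, 1.621]
contact_force: [-0.7, 0.1, 0.0]
opening: 0.0554
```

```bash
python3 st.py; python3 path.py -.187 -.13,-.12,-.04@7
python3 - <<'E'
from cell import eyes
import cv2
cv2.imwrite("pics/top6.png",cv2.resize(eyes.read_camera("top")[170:280,170:460,::-1],None,fx=2.7,fy=2.7,interpolation=cv2.INTER_CUBIC))
E
```

```text
t 33.025 tcp [ 0.6209 -0.2838  0.1903] q [-0.486  0.902  0.666 -0.123  1.878 -0.564] open 0.0554 F [-0.7  0.1  0. ]
a_up in stand: lean x,y deg [18.72 -1.19] lean az (stand) -0.061
tool x [-0.0498  0.9972  0.0552]
tool y [ 0.9463  0.0648 -0.3168]
tool z [-0.3195  0.0364 -0.9469]
[[[-0.016, -0.017, 0.011], -0.187], [[-0.013, -0.02, 0.011], -0.187], [[-0.009, -0.022, 0.011], -0.187], [[-0.005, -0.023, 0.011], -0.187], [[-0.001, -0.024, 0.011], -0.187], [[0.004, -0.023, 0.011], -0.187], [[0.008, -0.022, 0.011], -0.187]]
```

View pics/top6.png

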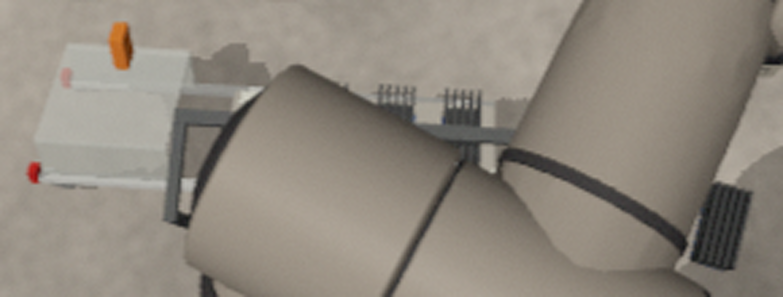

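```bash
python3 path.py -.188 -.147,-.068,-.09@7
```

```text
[[[-0.009, -0.016, 0.019], -0.188], [[-0.006, -0.018, 0.019], -0.188], [[-0.003, -0.019, 0.019], -0.188], [[0.001, -0.019, 0.019], -0.188], [[0.004, -0.018, 0.019], -0.188], [[0.008, -0.017, 0.019], -0.188], [[0.011, -0.015, 0.019], -0.188]]
```

>>> carry_out(
  targets=[
    [[-0.009,-0.016,0.016],-0.188],
    [[-0.006,-0.018,0.016],-0.188],
    [[-0.003,-0.019,0.016],-0.188],
    [[0.001,-0.019,0.016],-0.188],
    [[0.004,-0.018,0.016],-0.188],
    [[0.008,-0.017,0.016],-0.188],
    [[0.011,-0.015,0.016],-0.188],
    [[0,0,0],0],
  ],
)

```text
time: 34.08
tool_pos: [0.4752, -0.3501, 0.1149]
tool_rot: [-3.113, -0.328, 2.931]
contact_force: [0.3, 0.3, 0.2]
opening: 0.0551
```

```bash
python3 st.py; python3 w.py w20
```

```text
t 34.075 tcp [ 0.4752 -0.3501  0.1149] q [-0.673  0.738  1.205 -0.171  1.483 -1.998] open 0.0551 F [0.3 0.3 0.2]
a_up in stand: lean x,y deg [18.81 -1.35] lean az (stand) -0.069
tool x [-0.9258  0.198   0.322 ]
tool y [ 0.2     0.9794 -0.0273]
tool z [-0.3208  0.0391 -0.9464]
[ 0.4752 -0.3501  0.1149] [-3.1127 -0.3278  2.9309] [-0.6731, 0.7381, 1.205, -0.1709, 1.4827, -1.9985] 34.075
cam in tool [ 0.0825  0.0003 -0.1587] [[0.002, -0.954, -0.299], [1.0, 0.002, -0.0], [0.001, -0.299, 0.954]]
```

View pics/w20.png

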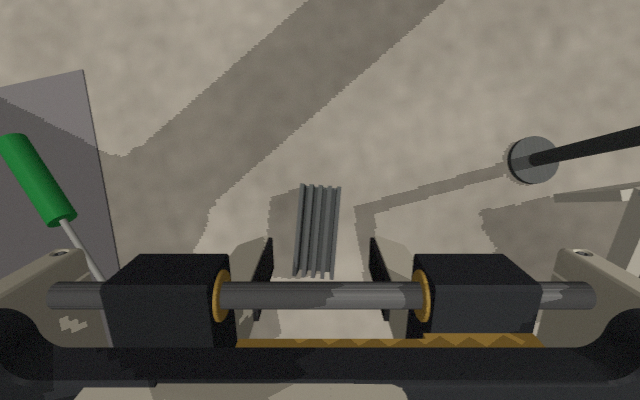

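```bash
python3 go.py .4513,-.3499,.017
```

```text
.4513,-.3499,.017 d [-0.0084 -0.0023  0.1012] len 0.102 tw 0 q [-0.7   0.82  1.35 -0.19  1.26 -1.98] err 0.0
```

>>> carry_out(
  targets=[
    [[-0.003,-0.001,0.035],0],
    [[-0.003,-0.001,0.035],0],
    [[-0.003,-0.001,0.02],0],
    [[0,0,0.006],0],
  ],
  fingers=0.5,
)

```text
time: 34.62
tool_pos: [0.46, -0.35, 0.0223]
tool_rot: [-3.102, -0.317, 2.91]
contact_force: [0.5, 0.2, 0.6]
opening: 0.046
```

```bash
python3 st.py; python3 go.py .4513,-.3499,.017
```

```text
t 34.625 tcp [ 0.46   -0.35    0.0223] q [-0.688  0.814  1.334 -0.182  1.268 -1.955] open 0.046 F [0.5 0.2 0.6]
a_up in stand: lean x,y deg [18.25 -0.99] lean az (stand) -0.052
tool x [-0.925   0.218   0.3113]
tool y [ 0.2172  0.9754 -0.0377]
tool z [-0.3118  0.0328 -0.9496]
.4513,-.3499,.017 d [ 0.0065 -0.0016  0.0077] len 0.01 tw 0 q [-0.7   0.81  1.36 -0.19  1.24 -1.96] err 0.0
```

>>> carry_out(
  targets=[
    [[0.006,-0.002,0.006],0],
    [[0,0,0],0],
    [[0,0,0],0],
    [[0,0,0],0],
  ],
  fingers=1,
  grip_force=12,
)

```text
time: 35.12
tool_pos: [0.454, -0.3506, 0.0203]
tool_rot: [-3.099, -0.313, 2.906]
contact_force: [0.4, -0.5, -1.8]
opening: 0.0343
```

>>> carry_out(
  targets=[
    [[0,0,0],0],
    [[0,0,-0.01],0],
    [[0,0,-0.03],0],
    [[0,0,0],0],
  ],
  grip_force=25,
)

```text
time: 35.62
tool_pos: [0.4673, -0.352, 0.0604]
tool_rot: [-3.099, -0.312, 2.906]
contact_force: [1.0, -0.5, -2.6]
opening: 0.0343
```

```bash
python3 st.py; python3 w.py w21
python3 - <<'E'
from h import *
im=cv2.imread("pics/w21.png");cv2.imwrite("pics/w21z.png",cv2.resize(im[195:350,250:400],None,fx=4,fy=3.8,interpolation=cv2.INTER_CUBIC))
E
```

```text
t 35.625 tcp [ 0.4673 -0.352   0.0604] q [-0.683  0.776  1.29  -0.177  1.344 -1.962] open 0.0343 F [ 1.  -0.5 -2.6]
a_up in stand: lean x,y deg [18.01 -0.83] lean az (stand) -0.044
tool x [-0.9255  0.2224  0.3067]
tool y [ 0.2206  0.9745 -0.0409]
tool z [-0.3079  0.0298 -0.9509]
[ 0.4673 -0.352   0.0604] [-3.0986 -0.3117  2.9058] [-0.6832, 0.7762, 1.2895, -0.1767, 1.3439, -1.9618] 35.625
cam in tool [ 0.0825  0.0002 -0.1587] [[0.002, -0.954, -0.299], [1.0, 0.002, -0.0], [0.001, -0.299, 0.954]]
```

View pics/w21z.png

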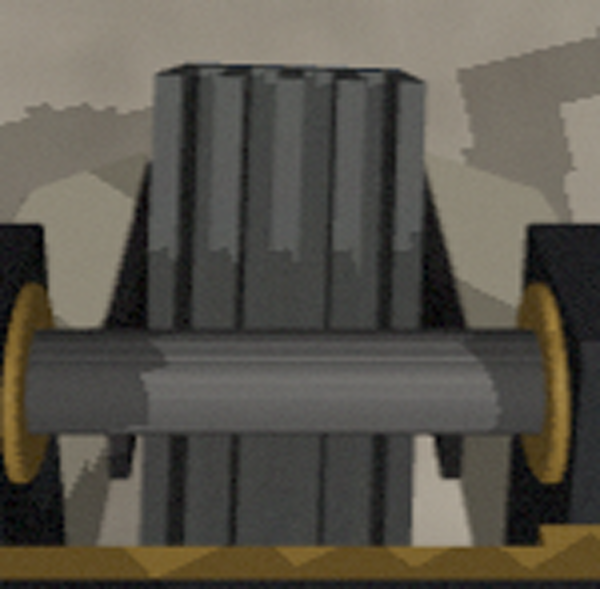

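```bash
python3 - <<'E'
from hold import *
f=lambda x,y:np.array([250+x/4-.3,195+y/3.8-.3])
q,e=fit("w21",f(157,74),f(425,82),[f(150,325),f(140,545)],[f(420,325),f(412,545)],[.48,-.355,.06,-.25,0,0])
print(q.round(4),e)
tr=[-3.0986,-.3117,2.9058];tp=np.array([.4673,-.3520,.0604])
M=R.from_euler('xyz',tr).as_matrix();B=R.from_euler('ZYX',q[3:]).as_matrix()
print("c",(M.T@(q[:3]-tp)).round(4)); print((M.T@B).round(3)); np.savez("hold.npz",c=M.T@(q[:3]-tp),B=M.T@B)
E
python3 place.py 3 .1 .03; python3 path.py .186 .15,.03,.13@6 .04,.10,.0@4
```

```text
[ 4.821e-01 -3.545e-01  6.190e-02 -2.512e-01 -4.700e-03 -1.000e-04] [-0.  -0.   0.3  0.  -0.3  0.3 -0.3  0.  -0.1 -0. ]
c [-0.0138  0.0007 -0.0061]
[[-0.95  -0.015  0.311]
 [-0.029  0.999 -0.041]
 [-0.31  -0.048 -0.949]]
t 35.675 twist -3.339 or 2.944 q6 -1.96 block in seat frame z: [0.109 0.033 0.994] x: [-0.994  0.002  0.109]
tcp target [0.641  0.0771 0.1348] d now axes [-0.0432  0.4531 -0.1128] d final axes [ 0.1314 -0.4358 -0.1128]
block now rel seat (slope frame) [-0.0372 -0.4375 -0.0364]
ik [ 0.24  0.56  1.96 -1.    0.33 -3.11] 2.4839
[[[-0.015, 0.01, -0.028], 0.186], [[-0.013, 0.012, -0.028], 0.186], [[-0.011, 0.014, -0.028], 0.186], [[-0.008, 0.016, -0.028], 0.186], [[-0.005, 0.017, -0.028], 0.186], [[-0.001, 0.018, -0.028], 0.186], [[0.022, 0.015, -0.002], 0.186], [[0.025, 0.011, -0.002], 0.186], [[0.026, 0.006, -0.002], 0.186], [[0.027, 0.001, -0.002], 0.186]]
```

>>> carry_out(
  targets=[
    [[-0.015,0.01,-0.028],0.186],
    [[-0.013,0.012,-0.028],0.186],
    [[-0.011,0.014,-0.028],0.186],
    [[-0.008,0.016,-0.028],0.186],
    [[-0.005,0.017,-0.028],0.186],
    [[-0.001,0.018,-0.028],0.186],
    [[0.022,0.015,-0.002],0.186],
    [[0.025,0.011,-0.002],0.186],
    [[0.026,0.006,-0.002],0.186],
    [[0.027,0.001,-0.002],0.186],
  ],
)

```text
time: 36.92
tool_pos: [0.6553, -0.2199, 0.173]
tool_rot: [-2.826, 0.131, 1.052]
contact_force: [0.6, 0.3, -2.9]
opening: 0.0339
```

```bash
python3 st.py; python3 place.py 3 .1 .03; python3 path.py .155 .01,.29,0@8
```

```text
t 36.925 tcp [ 0.6553 -0.2199  0.173 ] q [-0.395  0.952  0.611 -0.09   1.907  0.129] open 0.0339 F [ 0.6  0.3 -2.9]
a_up in stand: lean x,y deg [19.47 -1.74] lean az (stand) -0.086
tool x [ 0.4916  0.861  -0.1308]
tool y [ 0.8054 -0.5066 -0.3078]
tool z [-0.3313  0.046  -0.9424]
t 36.925 twist 1.062 or -5.221 q6 0.13 block in seat frame z: [0.131 0.022 0.991] x: [-0.991 -0.005  0.131]
tcp target [0.6408 0.0773 0.1345] d now axes [ 0.2538 -0.1504  0.0547] d final axes [-0.0078 -0.2949  0.0547]
block now rel seat (slope frame) [ 0.0447 -0.3074  0.1494]
ik [-0.02  0.85  0.92  0.04  1.71  1.58] 0.0
[[[0.032, -0.017, 0.001], 0.155], [[0.029, -0.022, 0.001], 0.155], [[0.025, -0.026, 0.001], 0.155], [[0.021, -0.03, 0.001], 0.155], [[0.016, -0.033, 0.001], 0.155], [[0.011, -0.035, 0.001], 0.155], [[0.005, -0.036, 0.001], 0.155], [[-0.0, -0.036, 0.001], 0.155]]
```

```bash
python3 path.py .134 -.005,.29,0.005@8
```

```text
[[[0.031, -0.019, 0.001], 0.134], [[0.028, -0.023, 0.001], 0.134], [[0.025, -0.027, 0.001], 0.134], [[0.021, -0.03, 0.001], 0.134], [[0.017, -0.032, 0.001], 0.134], [[0.012, -0.034, 0.001], 0.134], [[0.008, -0.035, 0.001], 0.134], [[0.003, -0.036, 0.001], 0.134]]
```

>>> carry_out(
  targets=[
    [[0.031,-0.019,-0.001],0.134],
    [[0.028,-0.023,-0.001],0.134],
    [[0.025,-0.027,0],0.134],
    [[0.021,-0.03,0],0.134],
    [[0.017,-0.032,0],0.134],
    [[0.012,-0.034,0],0.134],
    [[0.008,-0.035,0],0.134],
    [[0.003,-0.03,0],0.134],
    [[0,0,0],0],
  ],
)

```text
time: 38.05
tool_pos: [0.6547, 0.0742, 0.1717]
tool_rot: [-3.12, 0.364, -0.075]
contact_force: [-0.6, -0.2, -2.5]
opening: 0.0345
```

```bash
python3 st.py; python3 place.py 3 .045 .002; python3 w.py w22
```

```text
t 38.05 tcp [0.6547 0.0742 0.1717] q [-0.023  0.882  0.767  0.042  1.856  1.632] open 0.0345 F [-0.6 -0.2 -2.5]
a_up in stand: lean x,y deg [20.84 -1.85] lean az (stand) -0.085
tool x [ 0.9318 -0.0702 -0.3562]
tool y [-0.083  -0.9963 -0.0205]
tool z [-0.3535  0.0487 -0.9342]
t 38.05 twist -0.034 or 6.25 q6 1.63 block in seat frame z: [0.155 0.016 0.988] x: [-0.988  0.008  0.155]
tcp target [0.5889 0.0798 0.1006] d now axes [-0.0364  0.0014  0.09  ] d final axes [-0.0364  0.0002  0.09  ]
block now rel seat (slope frame) [ 0.0236 -0.0017  0.1396]
ik [-0.02  0.8   1.14  0.04  1.57  1.59] 0.0
[0.6547 0.0742 0.1717] [-3.1196  0.3642 -0.0752] [-0.023, 0.8818, 0.7667, 0.0422, 1.8556, 1.6315] 38.05
cam in tool [ 0.0807 -0.0004 -0.1587] [[0.002, -0.953, -0.302], [1.0, 0.001, 0.001], [-0.0, -0.302, 0.953]]
```

View pics/w22.png

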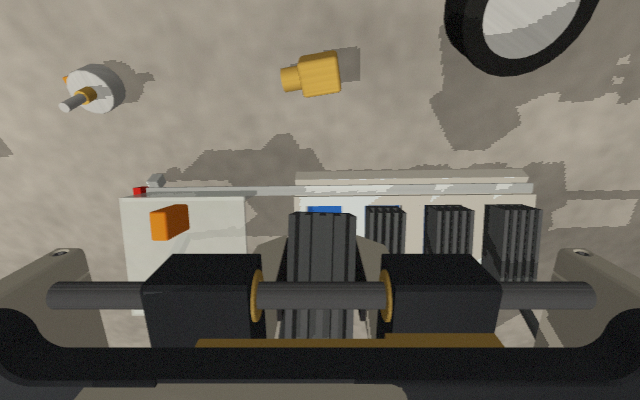

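>>> carry_out(
  targets=[
    [[-0.012,0,0.028],-0.034],
    [[-0.013,0,0.032],0],
    [[-0.011,0,0.028],0],
    [[0,0,0],0],
  ],
)

```text
time: 38.6
tool_pos: [0.5871, 0.073, 0.0972]
tool_rot: [-3.107, 0.367, -0.038]
contact_force: [-0.0, 1.1, -1.4]
opening: 0.0345
```

```bash
python3 st.py; python3 place.py 3 .012 .003
```

```text
t 38.6 tcp [0.5871 0.073  0.0972] q [-0.027  0.799  1.147  0.038  1.563  1.581] open 0.0345 F [-0.   1.1 -1.4]
a_up in stand: lean x,y deg [21.04 -1.8 ] lean az (stand) -0.081
tool x [ 0.9328 -0.0354 -0.3587]
tool y [-0.0503 -0.9982 -0.0321]
tool z [-0.3569  0.048  -0.9329]
t 38.6 twist -0.006 or 6.277 q6 1.58 block in seat frame z: [0.159 0.019 0.987] x: [-0.987  0.001  0.159]
tcp target [0.5732 0.0807 0.0715] d now axes [-0.004  -0.0061  0.0293] d final axes [-0.004  -0.0062  0.0293]
block now rel seat (slope frame) [ 0.0025 -0.0069  0.0414]
ik [-0.02  0.8   1.22  0.04  1.49  1.58] 0.0
```

>>> carry_out(
  targets=[
    [[-0.001,-0.005,0.009],0],
    [[-0.002,-0.001,0.01],0],
    [[-0.001,0,0.007],0],
    [[0,0,0],0],
  ],
)

```text
time: 39.1
tool_pos: [0.5766, 0.0793, 0.0743]
tool_rot: [-3.107, 0.362, -0.039]
contact_force: [0.6, 0.8, -2.5]
opening: 0.0341
```

```bash
python3 st.py; python3 place.py 3 .006 .003;python3 w.py w23
python3 - <<'E'
from h import *
im=cv2.imread("pics/w23.png");cv2.imwrite("pics/w23z.png",cv2.resize(im[130:345,180:520],None,fx=2.3,fy=2.3,interpolation=cv2.INTER_CUBIC))
E
```

```text
t 39.1 tcp [0.5766 0.0793 0.0743] q [-0.018  0.801  1.208  0.042  1.493  1.587] open 0.0341 F [ 0.6  0.8 -2.5]
a_up in stand: lean x,y deg [20.77 -1.82] lean az (stand) -0.084
tool x [ 0.9345 -0.0361 -0.3542]
tool y [-0.0508 -0.9982 -0.0323]
tool z [-0.3524  0.0481 -0.9346]
t 39.1 twist -0.006 or 6.277 q6 1.59 block in seat frame z: [0.154 0.018 0.988] x: [-0.988  0.002  0.154]
tcp target [0.5703 0.0809 0.0664] d now axes [-0.0032 -0.001   0.0097] d final axes [-0.0032 -0.001   0.0097]
block now rel seat (slope frame) [ 0.0046 -0.0012  0.0161]
ik [-0.02  0.8   1.24  0.04  1.47  1.58] 0.0
[0.5766 0.0793 0.0743] [-3.1071  0.3621 -0.0386] [-0.0181, 0.8014, 1.2085, 0.0419, 1.4931, 1.5868] 39.1
cam in tool [ 0.0807 -0.0004 -0.1587] [[0.002, -0.953, -0.302], [1.0, 0.001, 0.001], [-0.0, -0.302, 0.953]]
```

View pics/w23z.png

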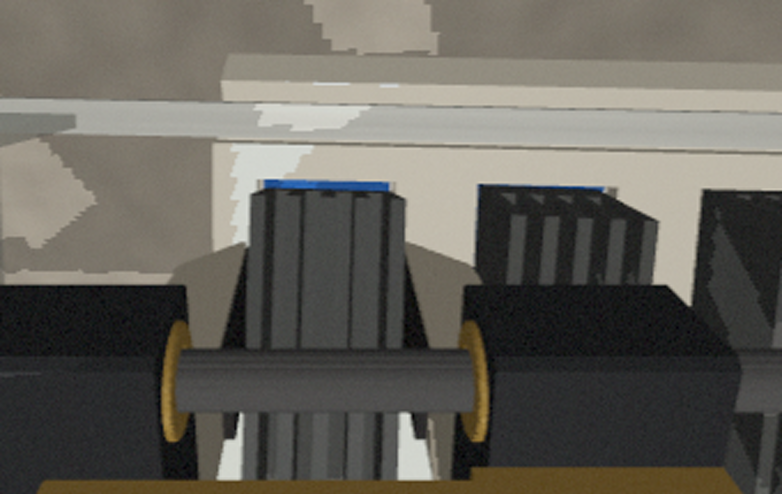

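>>> carry_out(
  targets=[
    [[-0.002,-0.001,0.005],0],
    [[-0.001,0,0.004],0],
    [[0,0,0.002],0],
    [[0,0,0.002],0],
  ],
  grip_force=10,
)

```text
time: 39.65
tool_pos: [0.57, 0.0811, 0.0639]
tool_rot: [-3.107, 0.359, -0.038]
contact_force: [0.1, -0.6, 9.3]
opening: 0.034
```

```bash
python3 st.py; python3 place.py 3 .0 .001
```

```text
t 39.65 tcp [0.57   0.0811 0.0639] q [-0.016  0.8    1.243  0.043  1.457  1.587] open 0.034 F [ 0.1 -0.6  9.3]
a_up in stand: lean x,y deg [20.61 -1.82] lean az (stand) -0.084
tool x [ 0.9355 -0.036  -0.3516]
tool y [-0.0506 -0.9982 -0.0324]
tool z [-0.3498  0.048  -0.9356]
t 39.65 twist -0.006 or 6.277 q6 1.59 block in seat frame z: [0.151 0.018 0.988] x: [-0.989  0.002  0.151]
tcp target [0.5656 0.0811 0.0622] d now axes [-0.0035  0.0003  0.0032] d final axes [-0.0035  0.0003  0.0032]
block now rel seat (slope frame) [0.0039 0.0003 0.0037]
ik [-0.02  0.79  1.26  0.04  1.45  1.58] 0.0
```

>>> carry_out(
  targets=[
    [[-0.001,0,0.002],0],
    [[-0.001,0,0.002],0],
    [[-0.001,0,0.002],0],
    [[-0.001,0,0.002],0],
  ],
  grip_force=4,
)

```text
time: 40.15
tool_pos: [0.5655, 0.0822, 0.0603]
tool_rot: [-3.106, 0.352, -0.038]
contact_force: [4.0, 0.5, 4.7]
opening: 0.0345
```

```bash
python3 st.py; python3 w.py w24
python3 - <<'E'
from h import *
im=cv2.imread("pics/w24.png");cv2.imwrite("pics/w24z.png",cv2.resize(im[130:345,180:520],None,fx=2.3,fy=2.3,interpolation=cv2.INTER_CUBIC))
E
```

```text
t 40.15 tcp [0.5655 0.0822 0.0603] q [-0.015  0.793  1.268  0.045  1.433  1.587] open 0.0345 F [4.  0.5 4.7]
a_up in stand: lean x,y deg [20.2  -1.91] lean az (stand) -0.09
tool x [ 0.9379 -0.0361 -0.345 ]
tool y [-0.0508 -0.9981 -0.0338]
tool z [-0.3431  0.0493 -0.938 ]
[0.5655 0.0822 0.0603] [-3.1055  0.3522 -0.0384] [-0.0146, 0.7925, 1.268, 0.0447, 1.4326, 1.587] 40.15
cam in tool [ 0.0807 -0.0004 -0.1587] [[0.002, -0.953, -0.302], [1.0, 0.001, 0.001], [-0.0, -0.302, 0.953]]
```

View pics/w24z.png

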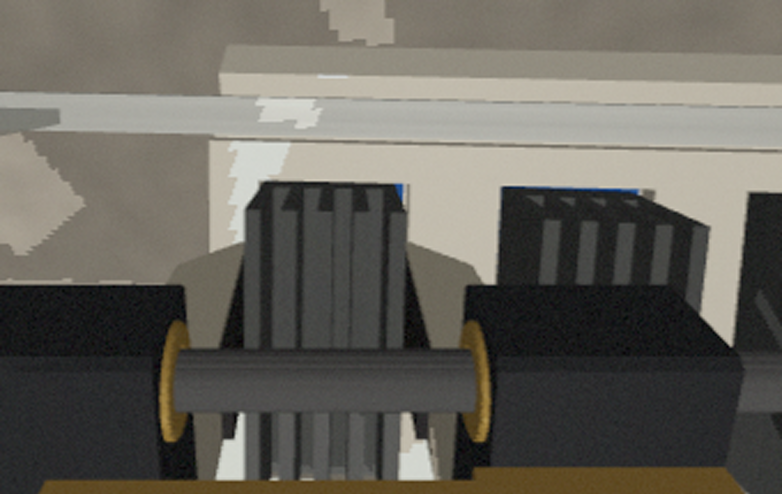

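>>> carry_out(
  targets=[
    [[0,0,0],0],
    [[0,0,0],0],
    [[0,0,0],0],
  ],
  fingers=0.54,
)

```text
time: 40.58
tool_pos: [0.5644, 0.0821, 0.0592]
tool_rot: [-3.106, 0.355, -0.038]
contact_force: [0.2, -0.5, 0.4]
opening: 0.0425
```

```bash
python3 st.py; python3 w.py w25
python3 - <<'E'
from h import *
im=cv2.imread("pics/w25.png");cv2.imwrite("pics/w25z.png",cv2.resize(im[130:345,180:520],None,fx=2.3,fy=2.3,interpolation=cv2.INTER_CUBIC))
E
```

```text
t 40.575 tcp [0.5644 0.0821 0.0592] q [-0.015  0.794  1.27   0.044  1.432  1.587] open 0.0425 F [ 0.2 -0.5  0.4]
a_up in stand: lean x,y deg [20.35 -1.89] lean az (stand) -0.089
tool x [ 0.937  -0.036  -0.3474]
tool y [-0.0508 -0.9981 -0.0335]
tool z [-0.3456  0.0491 -0.9371]
[0.5644 0.0821 0.0592] [-3.1058  0.3548 -0.0384] [-0.0146, 0.7937, 1.27, 0.0444, 1.4319, 1.5869] 40.575
cam in tool [ 0.0807 -0.0004 -0.1587] [[0.002, -0.953, -0.302], [1.0, 0.001, 0.001], [-0.0, -0.302, 0.953]]
```

View pics/w25z.png

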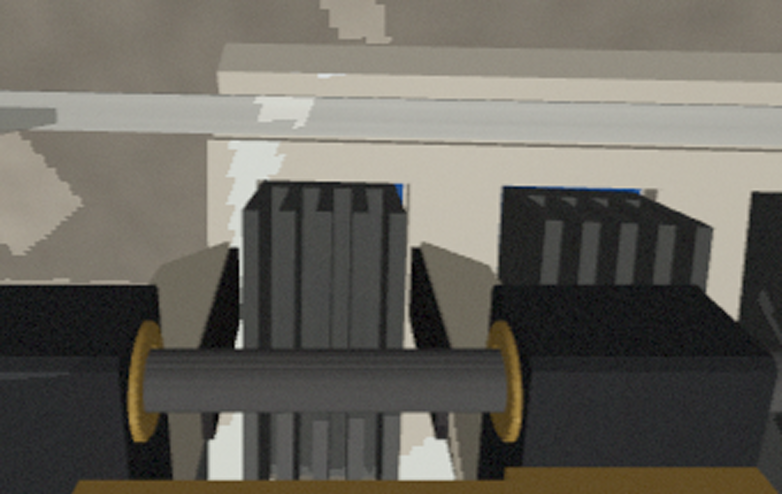

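Seated and released. Now I retreat and look over the whole tray.

>>> carry_out(
  targets=[
    [[0,0,-0.03],0],
    [[0,0,-0.05],0],
    [[0.01,0,-0.06],0],
    [[0.03,0,-0.05],0],
    [[0,0,0],0],
  ],
)

```text
time: 41.25
tool_pos: [0.6661, 0.0713, 0.2227]
tool_rot: [-3.106, 0.358, -0.039]
contact_force: [0.3, 0.0, -0.9]
opening: 0.0422
```

```bash
python3 st.py; python3 w.py w26
python3 - <<'E'
from cell import eyes
import cv2
cv2.imwrite("pics/top7.png",cv2.resize(eyes.read_camera("top")[130:280,170:460,::-1],None,fx=2.7,fy=2.7,interpolation=cv2.INTER_CUBIC))
cv2.imwrite("pics/s7.png",cv2.resize(eyes.read_camera("scene")[100:330,180:450,::-1],None,fx=2.5,fy=2.5,interpolation=cv2.INTER_CUBIC))
E
```

```text
t 41.25 tcp [0.6661 0.0713 0.2227] q [-0.027  0.89   0.614  0.044  1.994  1.6  ] open 0.0422 F [ 0.3  0.  -0.9]
a_up in stand: lean x,y deg [20.51 -1.88] lean az (stand) -0.088
tool x [ 0.936  -0.0361 -0.3501]
tool y [-0.051  -0.9981 -0.0333]
tool z [-0.3482  0.049  -0.9361]
[0.6661 0.0713 0.2227] [-3.1061  0.3576 -0.0386] [-0.0267, 0.8898, 0.6143, 0.0435, 1.9944, 1.5999] 41.25
cam in tool [ 0.0808 -0.0004 -0.1587] [[0.002, -0.953, -0.302], [1.0, 0.001, 0.001], [-0.0, -0.302, 0.953]]
```

View pics/w26.png

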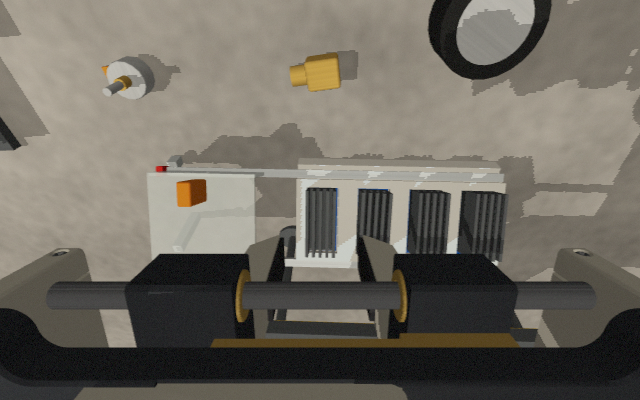

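View pics/top7.png

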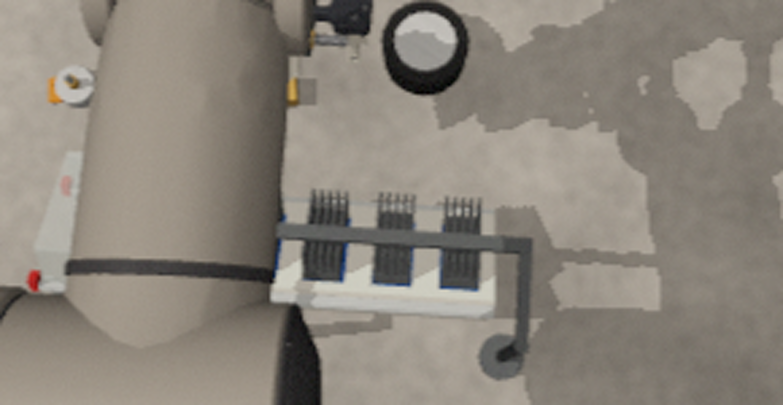

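View pics/s7.png

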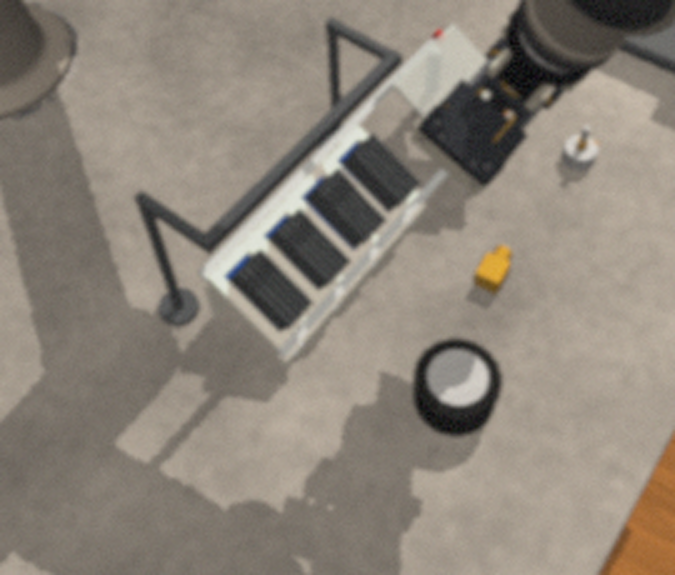

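>>> carry_out(
  targets=[
    [[0.0,0.03,-0.04],0],
    [[0,0.06,0],0],
    [[0,0.06,0],0],
    [[0,0.06,0],0],
    [[0,0.06,0],0],
    [[0,0.06,0],0],
    [[0,0,0],0],
  ],
)

```text
time: 42.28
tool_pos: [0.6498, -0.2639, 0.236]
tool_rot: [-3.097, 0.402, -0.028]
contact_force: [-0.1, 0.3, -0.3]
opening: 0.0423
```

```bash
python3 st.py; python3 w.py w27
python3 - <<'E'
from cell import eyes
import cv2
t=eyes.read_camera("top")[:,:,::-1];s=eyes.read_camera("scene")[:,:,::-1]
cv2.imwrite("pics/top8r.png",t);cv2.imwrite("pics/s8r.png",s)
cv2.imwrite("pics/top8.png",cv2.resize(t[180:270,180:330],None,fx=5,fy=5,interpolation=cv2.INTER_CUBIC))
cv2.imwrite("pics/s8.png",cv2.resize(s[130:250,240:400],None,fx=4.8,fy=4.8,interpolation=cv2.INTER_CUBIC))
E
```

```text
t 42.275 tcp [ 0.6498 -0.2639  0.236 ] q [-0.442  1.06   0.236 -0.148  2.228  1.098] open 0.0423 F [-0.1  0.3 -0.3]
a_up in stand: lean x,y deg [23.06 -2.16] lean az (stand) -0.088
tool x [ 0.9201 -0.0259 -0.3909]
tool y [-0.0453 -0.9981 -0.0406]
tool z [-0.3891  0.055  -0.9196]
[ 0.6498 -0.2639  0.236 ] [-3.0975  0.4016 -0.0281] [-0.4418, 1.0603, 0.2357, -0.1478, 2.2277, 1.0984] 42.275
cam in tool [ 0.0807 -0.0004 -0.1586] [[0.002, -0.953, -0.302], [1.0, 0.001, 0.001], [-0.0, -0.302, 0.953]]
```

View pics/top8.png

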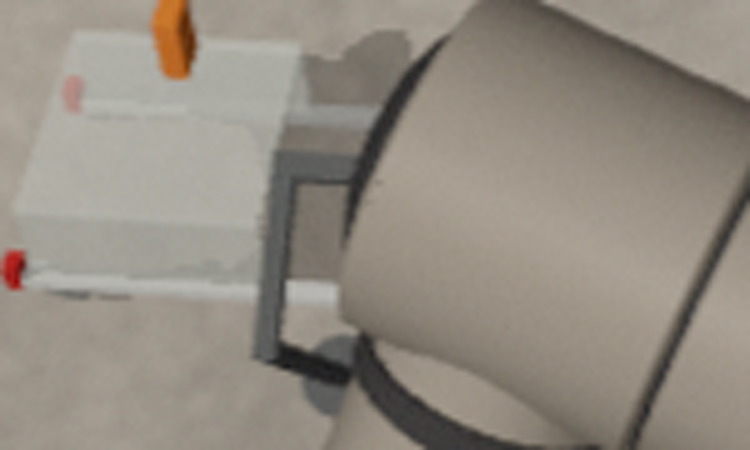

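View pics/s8.png

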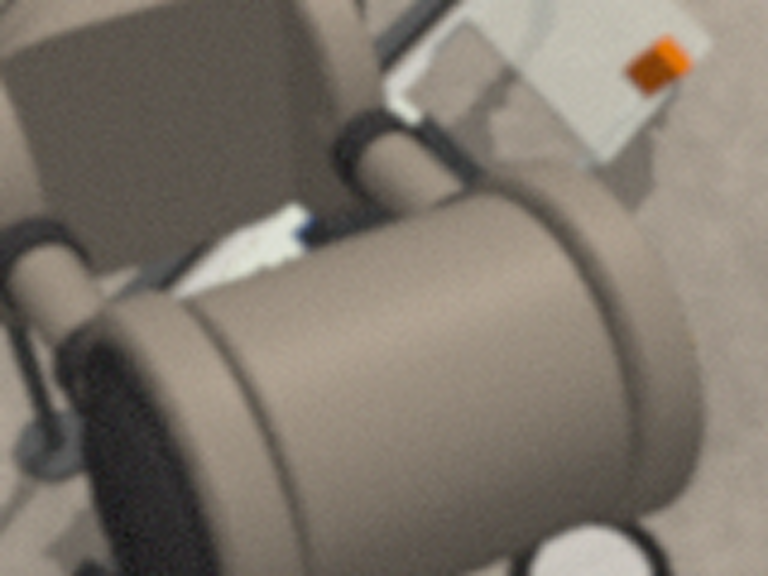

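View pics/w27.png

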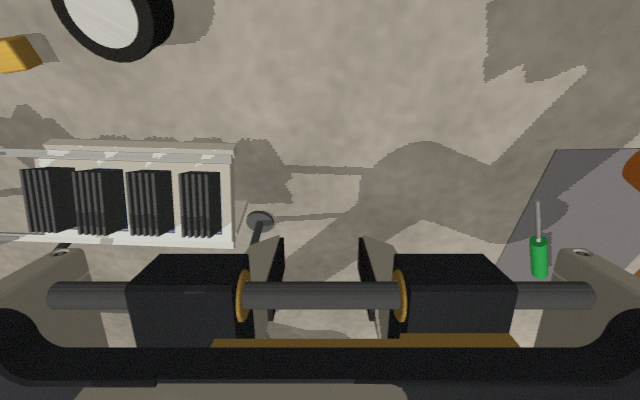

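Run:
```python
from h import *
im=cv2.imread("pics/w27.png");cv2.imwrite("pics/w27z.png",cv2.resize(im[130:255,0:250],None,fx=3.1,fy=3.1,interpolation=cv2.INTER_CUBIC))
im=cv2.imread("pics/w26.png");cv2.imwrite("pics/w26z.png",cv2.resize(im[150:270,280:520],None,fx=3.2,fy=3.2,interpolation=cv2.INTER_CUBIC))
```

```text
(no output)
```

View pics/w27z.png

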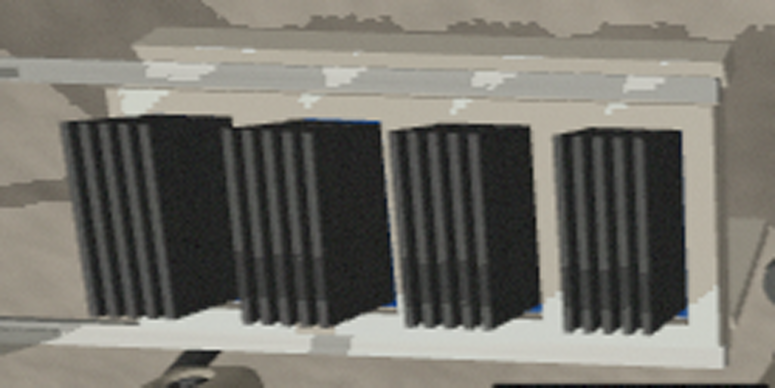

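View pics/w26z.png

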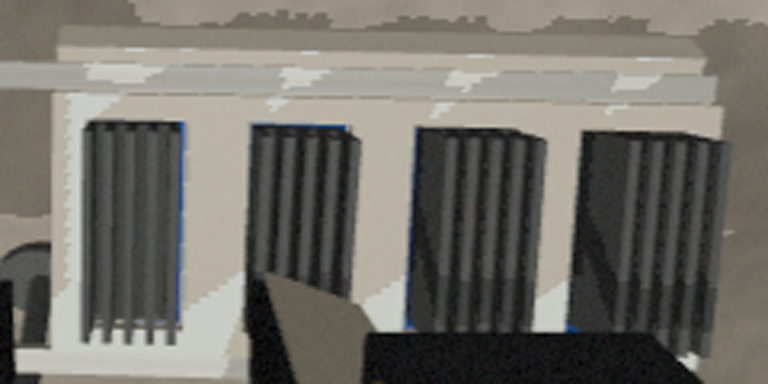

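```bash
sed -e 's/{n}0.png/{"top8r" if n=="top" else "s8r"}.png/' -e 's/-.03,.074/.21,.074/' -e 's/\[.046,-.03\]/[.046,.21]/' tab.py > tab8.py; python3 tab8.py; python3 -c "
from cell import monitor,order
s=monitor.observe();print(s['time'],s['contact_force'],s['qvel'].round(3))"
```

```text
top [211 179   7  16  82] [213.91463415 186.5       ]
scene [372 139  11  10  66] [377.07575758 143.31818182]
[0.03780382 0.22255351] [-1.9 -1.7  1.5  0.7 -3.  -2.2  2.   2.3]
cover 0.28455350792174977 tabworld [[0.6218561  0.20681164 0.10018397]]
42.425 [0.26824239 0.15653678 0.92075912] [ 0.031 -0.018 -0.014 -0.     0.004 -0.001]
```

Cover reads 0.2846 m, all four blocks sit flat, and the arm is clear. I'll hand in.

```bash
python3 -c "
from cell import order
print(order.hand_in())"
```

```text
the job is handed in; nothing more can be done
None
```

I slid the cover to its left stops, set the two spares into the empty pockets (3 and 4 from the robot's right), and handed the job in at about 42 s. No verdict was reported.

**How it went**
- **Leaning the tool:** the moves only allow a turn about the tool's own z, so there was no direct way to lean it. I got about 15–20° of lean by gripping fixed parts (the cover tab at its stop, a lamp arm) or pushing against a lamp post, and creeping the wrist.
- **Forces while doing this:** these were mostly about 20–30 N. One reading at the lamp post reached 51 N, with only the closed fingers touching. It is above the 40 N limit for the arm and gripper body, below the 120 N wrist limit, and I never got confirmation that finger contact is exempt.
- **Placing the blocks:** I picked each spare with the leaned tool, turned it half way round and lowered it on a light grip so it settled onto the pocket floor. I saw under about 10 N of contact force.

**Last checks**
- **Cover:** the tab position in the top and scene pictures gives 0.2846 m of travel, with image fit residuals up to 3 pixels. The cover was visibly against the stops.
- **Blocks:** two wrist pictures show all four blocks inside their pockets at the same height and angle. I judged this by eye and did not measure their tilt. The block in pocket 3 sits a millimetre or two toward the robot, within its play.
- **Clear of everything:** the arm was clear, with a contact force of about 1 N, which is noise. The tin, pot and jack socket look unmoved in the pictures; I did not measure their positions again.
- **Not confirmed:** the last top and scene pictures of the tray were blocked by the arm, so flatness rests on the wrist pictures and one earlier scene picture.

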